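# Take the aluminium bowl out of the middle of the stack

## Task

The aluminium bowl in the middle of the stack in the cabinet is wanted for polishing: lift the white bowl off and set it aside, take the aluminium bowl out and stand it lengthwise in the middle of the grey felt mat. Then put the white bowl back on the blue one, squarely and fully nested, leaving the blue bowl where it stands. Set the bowls down gently, without dropping them, and do not disturb the vase, the quail or the jar.

Things in the scene. Friction and masses are not known exactly. Their poses are not given: they have to be found in the camera images.
- cabinet: fixed open cabinet on the worktop, aluminium frame 540 wide (y), 200 deep (x), 590 high, glass sides, open in front (-x, towards the robot) and behind. Origin: centre of its underside; x points into it. White floor 30 mm above the worktop, front edge at x = -100 mm. Corner uprights 18 mm square, toggle switch on the left front one.
- shelf_edge (a point): middle of the lower front edge of the clear glass shelf over the cabinet floor: 395 mm above the worktop, 92 mm in front of the cabinet's origin. The shelf, full width and 130 deep, is right above the stack: a hand must come in from the front, leaning about 30 degrees from vertical (fingers forward), and bowls come out forwards.
- blue_bowl: blue ceramic bowl, bottom of the stack, loose on the cabinet floor, length roughly along the cabinet's x: oblong bowl 116 long (x axis) x 62 wide (y) x 44 high, wall 5, upright outer sides from 5 mm above its underside to the rim; origin: centre of underside. About 0.3 kg.
- alu_bowl: aluminium bowl, middle of the stack: oblong bowl 116 long (x axis) x 62 wide (y) x 44 high, wall 5, upright outer sides from 5 mm above its underside to the rim; origin: centre of underside. Its 5 mm foot ring drops inside the rim of an equal bowl below (2 mm play a side), 39 mm above that bowl's origin. About 0.2 kg.
- white_bowl: white ceramic bowl with a thin brown band, top of the stack: oblong bowl 116 long (x axis) x 62 wide (y) x 44 high, wall 5, upright outer sides from 5 mm above its underside to the rim; origin: centre of underside. Its 5 mm foot ring drops inside the rim of an equal bowl below (2 mm play a side), 39 mm above that bowl's origin. About 0.26 kg.
- felt_mat: grey felt polishing mat, fixed on the worktop beside the cabinet's front, 150 long (x) by 100 wide (y), 4 mm thick; origin at the centre of its underside. The aluminium bowl goes here, its length along the mat's length, either way round.
- cork_mat: cork mat of the same size (150 x 100 x 4 mm, origin at the centre of its underside), fixed on the worktop on the other side: free, a handy place to set a bowl down for a while.
- quail: ceramic quail, bystander on the glass shelf: about 110 long, 66 wide, 112 high; origin at the centre of its foot.
- glass_jar: glass jar with a steel twist cap, bystander beside the stack on the cabinet floor: 74 across, 116 high; origin at the centre of its underside.
- clay_vase: swirled clay vase, bystander on the glass shelf above: 90 across, 140 high; origin at the centre of its underside.
Things that resemble listed ones, but are neither listed nor needed, are in the scene too. Leave any red or yellow look-alike of the blue_bowl alone.

How it is judged:
By the outcome, as a careful person would: the job done as asked, in the order asked, and still so for the second after the job is handed in, with the robot touching nothing.
It also fails if it takes over 72 s, if anything falls off the work surface, if the arm or the gripper's body presses on something with over 40 N, if the wrist force passes 120 N, or if a joint passes its speed limit or range.

## Robot

A 6-joint arm with a two-finger parallel gripper is mounted at the origin on the work surface. World frame = base frame: x ahead of the robot, y to its left, z up, the work surface at z = 0. Lengths are in m, angles in degrees, forces in N, time in s.
With the tool pointing down it reaches from about 0.4 to 0.825 m from the base axis. Payload 7 kg.
Tool frame: the origin (TCP) lies midway between the tips of the shut fingers; the grasp point (between the pads) lies 19 mm behind it (ctrl.hold_point_z is the distance from the TCP to the grasp point, in m); z points along the fingers, y is the line along which they close (so a half turn about z gives the same grasp; the last joint's range is limited). The gripper opens to 88 mm and grips with 3 to 60 N. Pads are 19 mm wide; open, the fingers measure 130 mm over their backs; the gripper's body (78 mm by 193 mm) begins 47 mm behind the grasp point.
Start: joints at [-46.977, 20.546, 0.682, 0, -70.136, -16.507], TCP at [0.301, -0.604, 0.227] pointing down, gripper open.
Joint ranges: [-176.03, 176.03], [-82.01, 121.73], [-58.28, 71.71], [-173.87, 95.51], [-174.79, -0.11], [-173.66, 173.66]. Speed limits (degrees/s): [136.94, 136.94, 172.46, 180, 180, 180].

## Interface

Orientations are given as [roll, pitch, yaw] about the fixed x, y, z axes, in that order (R = Rz(yaw) Ry(pitch) Rx(roll)).
In Python, from plant import ctrl gives the robot as it stands.
- The arm moves only by the tool apply_moves, never from a script. Its argument "deltas" is a list of rows, each an object with "fingers": the finger opening in mm, from 0 to 87.6; "delta_pos": the shift along the tool's x, y, z in mm, a list of three; "angular": the turn, a rotation vector about the tool's x, y, z in degrees, a list of three. A call has 1 to 10 rows; each row is the pose to reach, as a shift and turn from the pose commanded when the call began, along the tool's axes at that moment; what a row does not reach only later rows make up. A row lasts 1/10 s, in which the tool goes at most 50 mm and 8.59 degrees, less where a joint would pass 70% of its speed; a pose out of reach is approached as far as the arm can. A call with a gripper value outside its range is refused whole. The fingers move at their own pace and stop on an object; the grip force is fixed at half the most. Time passes only in rows, so rows that repeat a pose let the fingers close. It gives the time, the measured TCP pose, the force, the opening and the grip force at its end, in the units of the state.
- ctrl.get_obs(): the state, without advancing time (a new reading comes with each control period).
- ctrl.snapshot(name): name is "side" or "top" or "wrist"; returns the picture (384x512x3 uint8, red, green, blue); there is no depth.
- ctrl.camera_params(name): a dict with "fx", "fy", "cx", "cy" (pixels), "cam_to_world" (4x4, takes a point from camera to world coordinates); the wrist camera has in their place "mount" (4x4, takes a point from camera to tool coordinates, whose origin is the TCP and whose axes are the flange's). Camera axes: x right, y up, looking along -z (the intrinsics and any distortion apply to the point x, -y, -z); pixel columns grow to the right and rows downward; lengths in m; the calibration is good to about 2 mm. A picture is of the moment at which its call begins: read the wrist's pose just before it. camera_params takes no time and is no camera call.
- ctrl.close_job(): hands the job in; it is judged then, once.
The state is a dict: "clock": time; "joint_pos": joint angles; "qvel": joint speeds; "tau": joint torques, N m; "tool_pos": TCP position; "orientation": TCP orientation; "force": force on the tool from outside, world axes, zero at the start; "moment": the same for the moment, N m; "opening": finger opening in m; "gripper_force": force on a finger pad.
Only numpy, scipy, OpenCV 4.12 (cv2) and the standard library are available. Lean on these libraries where they do the work, as an engineer would, in place of code of your own. Each camera call takes 0.05 s, during which the arm holds its last target. There are 200 camera calls.

## Working session

There is one attempt and no reset: what is moved stays moved. The work goes in short steps, Python scripts to look and compute and a tool call to move; the robot and the scene stay as the last step left them, time stands still between calls to the robot, and variables do not carry over. Pictures are saved under pics/ and viewed, at most 10 in all, crops included, and the job is handed in when it is done.

Besides the shell and the picture viewer there is one more tool, called after "Call:" as a command line: name --argument value ..., lists and objects as JSON in quotes. apply_moves: Moves the arm, as the interface text tells. Its arguments: {"type":"object","properties":{"deltas":{"type":"array"}},"required":["deltas"]}

```bash
mkdir -p pics; ls
python3 - <<'E'
from plant import ctrl
import cv2,numpy as np
np.set_printoptions(precision=4,suppress=True)
a=[ctrl.snapshot(n) for n in ("side","top","wrist")]
for n,i in zip(("side","top","wrist"),a):
    cv2.imwrite(f"pics/{n}0.png",i[:,:,::-1])
    p=ctrl.camera_params(n);print(n,{k:(np.array(v) if k!='name' else v) for k,v in p.items()})
cv2.imwrite("pics/st0.png",cv2.resize(np.hstack(a[:2]),(800,300))[:,:,::-1])
print(ctrl.get_obs(),ctrl.hold_point_z)
E
```

```text
pics
side {'fx': array(396.3449), 'fy': array(396.3449), 'cx': array(255.209), 'cy': array(191.2794), 'cam_to_world': array([[-0.9359,  0.2209, -0.2744,  0.2547],
       [-0.3518, -0.6262,  0.6958,  0.799 ],
       [-0.0182,  0.7477,  0.6637,  1.0172],
       [ 0.    ,  0.    ,  0.    ,  1.    ]])}
top {'fx': array(500.0538), 'fy': array(500.0538), 'cx': array(254.1035), 'cy': array(190.5339), 'cam_to_world': array([[ 0.0095,  0.9879, -0.1548,  0.3479],
       [-1.    ,  0.0094, -0.0011, -0.0107],
       [ 0.0003,  0.1548,  0.9879,  1.5121],
       [ 0.    ,  0.    ,  0.    ,  1.    ]])}
wrist {'fx': array(276.2267), 'fy': array(276.2267), 'cx': array(255.4719), 'cy': array(188.5236), 'mount': array([[ 0.0002,  0.9506,  0.3103,  0.0845],
       [ 1.    , -0.0006,  0.001 ,  0.0006],
       [ 0.0011,  0.3103, -0.9506, -0.1582],
       [ 0.    ,  0.    ,  0.    ,  1.    ]])}
{'clock': 0.15, 'joint_pos': array([-46.9766,  20.5816,   0.6472,  -0.0171, -70.1368, -16.5075]), 'qvel': array([ 0.0359, -0.0215,  0.1777,  0.0598,  0.016 ,  0.0391]), 'tau': array([ -0.0013, -58.3277,  29.3289,   7.0011,   0.0088,  -0.0001]), 'tool_pos': array([ 0.3012, -0.6037,  0.2258]), 'orientation': array([ 179.9272,   -0.0048, -153.4899]), 'force': array([-0.9407, -0.3674,  0.1025]), 'moment': array([0.0261, 0.0065, 0.0093]), 'gripper_force': 0.0, 'opening': 0.08770431431215299} 0.0188
```

View pics/side0.png

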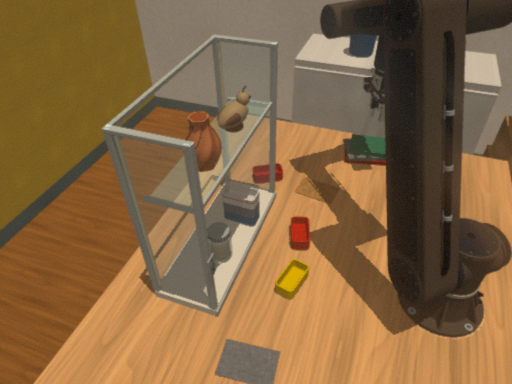

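View pics/top0.png

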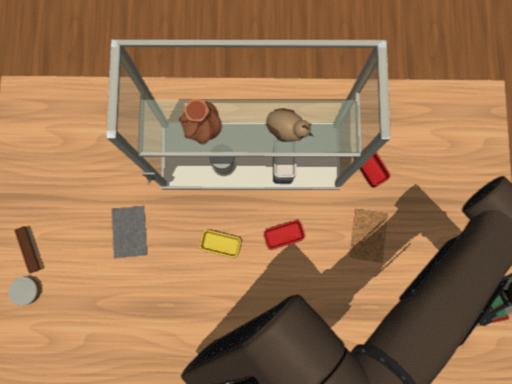

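The side view shows the cabinet with the stack at about (241,200), jar (219,240), felt mat (248,362), and red and yellow look-alikes in front. The top view shows the felt mat at (129,232), cork mat (369,235), stack (284,165), jar (222,160), yellow bowl (221,242) and red bowl (284,234).

```bash
cat > h.py <<'E'
import numpy as np,cv2
from scipy.spatial.transform import Rotation as R
from plant import ctrl
np.set_printoptions(precision=4,suppress=True)
def rpy(o): return R.from_euler('xyz',o,degrees=True).as_matrix()
def pose(o=None):
    o=o or ctrl.get_obs(); T=np.eye(4);T[:3,:3]=rpy(o['orientation']);T[:3,3]=o['tool_pos'];return T
def ray(name,uv,T=None):
    p=ctrl.camera_params(name);M=np.array(p['cam_to_world']) if name!='wrist' else T@np.array(p['mount'])
    uv=np.atleast_2d(np.array(uv,float))
    d=np.stack([(uv[:,0]-p['cx'])/p['fx'],-(uv[:,1]-p['cy'])/p['fy'],-np.ones(len(uv))],1)@M[:3,:3].T
    return M[:3,3],d
def onz(name,uv,z,T=None):
    c,d=ray(name,uv,T);return c+d*((z-c[2])/d[:,2])[:,None]
def proj(name,P,T=None):
    p=ctrl.camera_params(name);M=np.array(p['cam_to_world']) if name!='wrist' else T@np.array(p['mount'])
    q=(np.atleast_2d(P)-M[:3,3])@M[:3,:3]
    return np.stack([p['cx']+p['fx']*q[:,0]/-q[:,2],p['cy']-p['fy']*q[:,1]/-q[:,2]],1)
def delta(T,pos,Rm):
    "move from pose T to pos,Rm: mm and deg rotvec in tool axes"
    A=T[:3,:3];return A.T@(np.array(pos)-T[:3,3])*1e3, R.from_matrix(A.T@Rm).as_rotvec(degrees=True)
def tool(yaw,lean):
    "tool frame leaning fingers-forward along yaw; x back toward robot, y to left"
    z=np.array([np.sin(np.radians(lean)),0,-np.cos(np.radians(lean))]);y=np.array([0,1.,0])
    return R.from_euler('z',yaw,degrees=True).as_matrix()@np.stack([np.cross(y,z),y,z],1)
E
python3 - <<'E'
from h import *
im=cv2.imread('pics/top0.png');hsv=cv2.cvtColor(im,cv2.COLOR_BGR2HSV)
def rect(mask,z,tag):
    cs,_=cv2.findContours(mask.astype(np.uint8),0,2);c=max(cs,key=cv2.contourArea)
    b=cv2.boxPoints(cv2.minAreaRect(c));P=onz('top',b,z);print(tag,cv2.contourArea(c),P.mean(0),'edges',P[1]-P[0],P[2]-P[1], np.degrees(np.arctan2((P[1]-P[0])[1],(P[1]-P[0])[0])))
roi=np.zeros(im.shape[:2],bool);roi[195:265,100:155]=1
rect(roi&(hsv[...,1]<70),.004,'felt')
roi[:]=0;roi[200:270,340:400]=1
rect(roi&(hsv[...,0]<25)&(im[...,2]<190)&(hsv[...,2]<175),.004,'cork')
print('floor front edge',onz('top',[(165,187),(338,188)],.03))
print('top frame outer corners',onz('top',[(112,41),(385,41),(109,136),(387,137)],.59))
print('shelf',onz('top',[(138,154),(360,156)],.395))
print('stack rim guess',onz('top',[(275,181),(294,181),(275,142),(295,142)],.152))
print('yellow,red',onz('top',[(221,242),(284,234),(375,170)],.04))
i=im[120:200,190:330];cv2.imwrite('pics/c1.png',cv2.resize(i,None,fx=4.5,fy=4.5,interpolation=2))
s=cv2.imread('pics/side0.png')[150:290,180:300];s=cv2.resize(s,None,fx=4,fy=4,interpolation=2)
t=cv2.resize(im[195:275,335:415],(320,320));cv2.imwrite('pics/c2.png',np.hstack([s[:560],np.vstack([t,np.zeros((240,320,3),np.uint8)])]))
E
```

```text
felt 1504.5 [0.4562 0.3671 0.004 ] edges [ 0.0068 -0.0983  0.    ] [-0.1495 -0.0153  0.    ] -86.056860981075
cork 2746.0 [ 0.4546 -0.3578  0.004 ] edges [ 0.0017 -0.1796  0.    ] [-0.2076  0.0073  0.    ] -89.45507502148746
floor front edge [[ 0.5883  0.2586  0.03  ]
 [ 0.5902 -0.2609  0.03  ]]
top frame outer corners [[ 0.7861  0.2713  0.59  ]
 [ 0.7912 -0.2632  0.59  ]
 [ 0.5945  0.2668  0.59  ]
 [ 0.5976 -0.261   0.59  ]]
shelf [[ 0.605   0.2569  0.395 ]
 [ 0.6051 -0.2508  0.395 ]]
stack rim guess [[ 0.5882 -0.0666  0.152 ]
 [ 0.5887 -0.1191  0.152 ]
 [ 0.6989 -0.0663  0.152 ]
 [ 0.6994 -0.1222  0.152 ]]
yellow,red [[ 0.4249  0.0865  0.04  ]
 [ 0.45   -0.0982  0.04  ]
 [ 0.6443 -0.3711  0.04  ]]
```

View pics/c2.png

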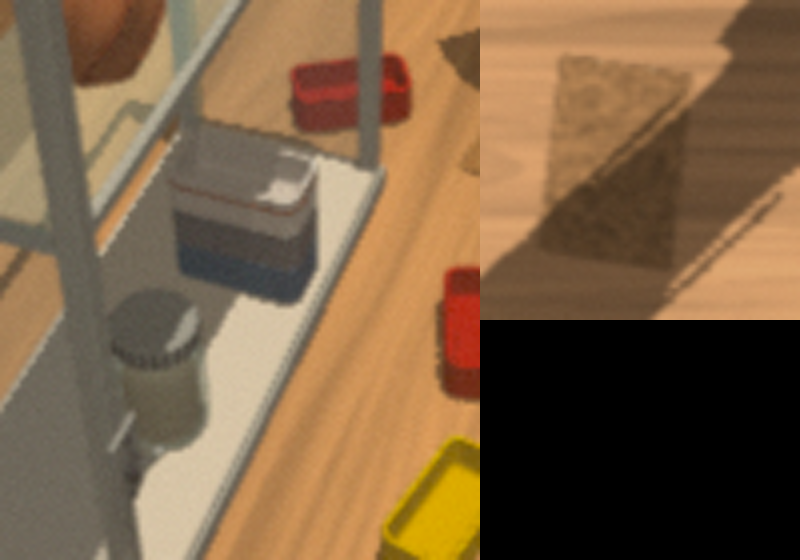

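View pics/c1.png

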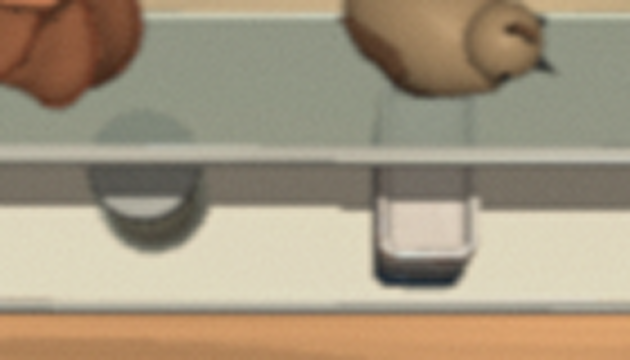

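The crops show the stack from the top view with its rim left edge at u≈273.3, right edge ≈296 and front rim at v≈176.7. Blue, aluminium and white layers are visible, and the jar is well clear. Cork corners are about (355,209), (387,213), (384,262), (351,257). Next I'll go to a pre-grasp pose in front of the stack.

Run:
```python
from h import *
P=onz('top',[(355,208.7),(387.5,213.2),(383.7,262),(350.7,257.5)],.004);print(P.mean(0),P[1]-P[0],P[0]-P[3])
T=pose();print(T[:3,3]);print(delta(T,[.55,-.093,.21],tool(0,30)))
```

```text
[ 0.4515 -0.3569  0.004 ] [-0.0128 -0.0982  0.    ] [ 0.147  -0.0161  0.    ]
[ 0.3012 -0.6037  0.2258]
(array([-450.5972,  345.8911,   16.247 ]), array([  7.008 , -29.4796,  25.8794]))
```

Call:
apply_moves --deltas '[{"fingers":87,"delta_pos":[-450,346,16],"angular":[7,-29.5,25.9]},{"fingers":87,"delta_pos":[-450,346,16],"angular":[7,-29.5,25.9]},{"fingers":87,"delta_pos":[-450,346,16],"angular":[7,-29.5,25.9]},{"fingers":87,"delta_pos":[-450,346,16],"angular":[7,-29.5,25.9]},{"fingers":87,"delta_pos":[-450,346,16],"angular":[7,-29.5,25.9]},{"fingers":87,"delta_pos":[-450,346,16],"angular":[7,-29.5,25.9]},{"fingers":87,"delta_pos":[-450,346,16],"angular":[7,-29.5,25.9]},{"fingers":87,"delta_pos":[-450,346,16],"angular":[7,-29.5,25.9]},{"fingers":87,"delta_pos":[-450,346,16],"angular":[7,-29.5,25.9]},{"fingers":87,"delta_pos":[-450,346,16],"angular":[7,-29.5,25.9]}]'

```text
clock: 1.15
tool_pos: [0.5127, -0.1695, 0.2133]
orientation: [-179.9, 30.1, -180.0]
force: [0.8, -2.4, 0.1]
opening: 0.087
gripper_force: 0.0
```

Run:
```python
from h import *
T=pose();print(T[:3,3],ctrl.get_obs()['orientation'],ctrl.get_obs()['clock']);print(delta(T,[.55,-.093,.21],tool(0,30)))
```

```text
[ 0.5127 -0.1695  0.2133] [-179.9271   30.0902 -179.9717] 1.15
(array([-30.6709,  76.5424,  21.532 ]), array([-0.0588,  0.0902,  0.0244]))
```

Call:
apply_moves --deltas '[{"fingers":87,"delta_pos":[0,0,0],"angular":[0,0,0]},{"fingers":87,"delta_pos":[-25,60,18],"angular":[0,0,0]},{"fingers":87,"delta_pos":[-25,60,18],"angular":[0,0,0]},{"fingers":87,"delta_pos":[-25,60,18],"angular":[0,0,0]},{"fingers":87,"delta_pos":[-25,60,18],"angular":[0,0,0]},{"fingers":87,"delta_pos":[-25,60,18],"angular":[0,0,0]}]'

```text
clock: 1.75
tool_pos: [0.5424, -0.1128, 0.2094]
orientation: [-179.9, 30.0, 179.9]
force: [0.3, -0.8, -1.2]
opening: 0.0872
gripper_force: 0.0
```

Run:
```python
from h import *
o=ctrl.get_obs();T=pose(o);i=ctrl.snapshot('wrist');np.save('T1.npy',T);print(T[:3,3],o['orientation'])
cv2.imwrite('pics/w1.png',i[:,:,::-1])
```

```text
[ 0.5424 -0.1128  0.2094] [-179.888    29.9663  179.9173]
```

View pics/w1.png

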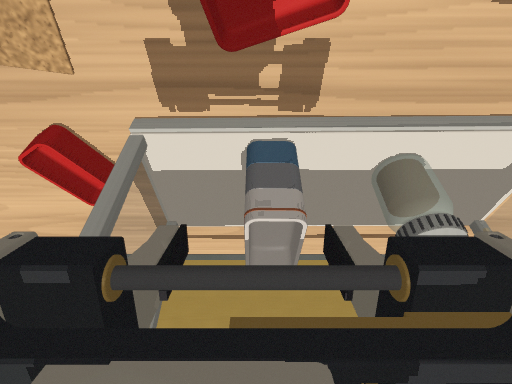

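The wrist view shows the stack front-on. The white rim's front edge is at v≈212 and spans u≈245–306, with the aluminium and blue layers above it in the image (nearer the camera side). The jar is at right (420,200), clear of the finger paths.

Run:
```python
from h import *
T=np.load('T1.npy');g=cv2.cvtColor(cv2.imread('pics/w1.png'),cv2.COLOR_BGR2GRAY).astype(float);g=cv2.GaussianBlur(g,(3,3),0)
for v in (150,160,170,180,195,203,218,224,230,236,242,248,254):
    d=np.diff(g[v]);L=[(u,int(d[u])) for u in range(236,315) if abs(d[u])>12 and abs(d[u])>=abs(d[u-1]) and abs(d[u])>=abs(d[u+1])];print(v,L)
d=np.diff(g[135:235,275]);print('col',[(135+k,int(x)) for k,x in enumerate(d) if abs(x)>8])
```

```text
150 [(246, -30), (295, 56)]
160 [(240, -41), (245, -26), (297, 65)]
170 [(245, -27), (298, 17)]
180 [(245, -23), (300, 22)]
195 []
203 []
218 [(243, -12)]
224 [(244, 32), (248, -31), (301, 37), (306, -25)]
230 [(244, 25), (248, -42), (301, 45), (305, -20)]
236 [(244, 47), (248, -46), (300, 47), (304, -39)]
242 [(244, -23), (302, 23)]
248 [(244, -27), (301, 23)]
254 []
col [(136, -19), (137, -41), (138, -22), (139, -14), (140, -27), (141, -13), (161, 10), (186, 13), (187, 24), (188, 12), (206, -16), (207, -32), (209, 31), (210, 18), (217, 23), (218, 28), (220, -31), (221, -31), (222, -10)]
```

Run:
```python
from h import *
T=np.load('T1.npy')
L=onz('wrist',[(244.5,224),(244.5,230),(244.5,236),(244.5,242),(244.5,248)],.152,T);Rr=onz('wrist',[(306.5,224),(305.7,230),(304.7,236),(303.5,242),(302,248)],.152,T)
print(L[:,:2],Rr[:,:2])
print('front',onz('wrist',[(275,217.3)],.152,T),onz('wrist',[(275,221)],.152,T))
print('white band/alu/blue faces front at plane z', onz('wrist',[(275,187.5)],.113,T),onz('wrist',[(275,161.5)],.074,T),onz('wrist',[(275,138)],.03,T))
# side edges of layers: intersect with plane x=front+~12mm
for n,v,l,r in(('blue',150,246.5,295.7),('blue',160,245.6,297.6),('alu',170,245.5,298.7),('alu',180,245.5,300.5)):
    c,d=ray('wrist',[(l,v),(r,v)],T);print(n,[(c+k*((.612-c[0])/k[0])) for k in d])
print(onz('top',[(273.3,176.7),(296,176.7),(273.5,165),(295.5,165)],.152))
```

```text
[[ 0.6104 -0.1231]
 [ 0.6208 -0.1235]
 [ 0.6318 -0.1238]
 [ 0.6435 -0.1242]
 [ 0.6559 -0.1246]] [[ 0.6103 -0.0635]
 [ 0.6207 -0.0629]
 [ 0.6316 -0.0625]
 [ 0.6433 -0.0622]
 [ 0.6557 -0.0623]]
front [[ 0.5995 -0.0943  0.152 ]] [[ 0.6054 -0.094   0.152 ]]
white band/alu/blue faces front at plane z [[ 0.6011 -0.0925  0.113 ]] [[ 0.6007 -0.0908  0.074 ]] [[ 0.6019 -0.0888  0.03  ]]
blue [array([ 0.612 , -0.124 ,  0.0407]), array([ 0.612 , -0.0632,  0.0407])]
blue [array([ 0.612 , -0.1246,  0.059 ]), array([ 0.612 , -0.0627,  0.059 ])]
alu [array([ 0.612 , -0.1243,  0.0761]), array([ 0.612 , -0.0631,  0.076 ])]
alu [array([ 0.612 , -0.1238,  0.092 ]), array([ 0.612 , -0.0627,  0.0919])]
[[ 0.6002 -0.0619  0.152 ]
 [ 0.6008 -0.1247  0.152 ]
 [ 0.6332 -0.0624  0.152 ]
 [ 0.6338 -0.1234  0.152 ]]
```

Call:
apply_moves --deltas '[{"fingers":87,"delta_pos":[-60,19,37],"angular":[0,0,0]},{"fingers":87,"delta_pos":[-60,19,37],"angular":[0,0,0]},{"fingers":87,"delta_pos":[-60,19,37],"angular":[0,0,0]},{"fingers":87,"delta_pos":[-60,19,60],"angular":[0,0,0]},{"fingers":87,"delta_pos":[-60,19,80],"angular":[0,0,0]},{"fingers":87,"delta_pos":[-60,19,100],"angular":[0,0,0]},{"fingers":87,"delta_pos":[-60,19,110],"angular":[0,0,0]},{"fingers":87,"delta_pos":[-60,19,110],"angular":[0,0,0]},{"fingers":87,"delta_pos":[-60,19,110],"angular":[0,0,0]},{"fingers":87,"delta_pos":[-60,19,110],"angular":[0,0,0]}]'

```text
clock: 2.8
tool_pos: [0.6501, -0.095, 0.1471]
orientation: [180.0, 29.9, 179.9]
force: [-0.2, 0.2, -0.6]
opening: 0.0868
gripper_force: 0.0
```

Run:
```python
from h import *
o=ctrl.get_obs();T=pose(o);print(T[:3,3],o['orientation'],o['force'])
print(delta(T,[.6624,-.0934,.1207],tool(0,30)))
```

```text
[ 0.6501 -0.095   0.1471] [179.993   29.9002 179.8696] [-0.1739  0.1876 -0.6482]
(array([ 2.4957,  1.5774, 28.9618]), array([-0.0581, -0.0998, -0.113 ]))
```

Call:
apply_moves --deltas '[{"fingers":87,"delta_pos":[2.5,1.6,15],"angular":[-0.1,-0.1,-0.1]},{"fingers":87,"delta_pos":[2.5,1.6,29],"angular":[-0.1,-0.1,-0.1]},{"fingers":87,"delta_pos":[2.5,1.6,29],"angular":[-0.1,-0.1,-0.1]},{"fingers":87,"delta_pos":[2.5,1.6,29],"angular":[-0.1,-0.1,-0.1]},{"fingers":87,"delta_pos":[2.5,1.6,29],"angular":[-0.1,-0.1,-0.1]}]'

```text
clock: 3.3
tool_pos: [0.6636, -0.0955, 0.1269]
orientation: [179.3, 29.2, -179.9]
force: [-0.3, 0.9, 0.3]
opening: 0.0871
gripper_force: 0.0
```

Call:
apply_moves --deltas '[{"fingers":75,"delta_pos":[0,0,0],"angular":[0,0,0]},{"fingers":70,"delta_pos":[0,0,0],"angular":[0,0,0]},{"fingers":66,"delta_pos":[0,0,0],"angular":[0,0,0]},{"fingers":63,"delta_pos":[0,0,0],"angular":[0,0,0]},{"fingers":60,"delta_pos":[0,0,0],"angular":[0,0,0]},{"fingers":55,"delta_pos":[0,0,0],"angular":[0,0,0]},{"fingers":55,"delta_pos":[0,0,0],"angular":[0,0,0]},{"fingers":55,"delta_pos":[0,0,0],"angular":[0,0,0]}]'

```text
clock: 4.1
tool_pos: [0.664, -0.0956, 0.1264]
orientation: [179.2, 29.2, -179.9]
force: [-1.7, 1.6, 2.3]
opening: 0.0618
gripper_force: 29.9
```

Run:
```python
from h import *
o=ctrl.get_obs();print(o['joint_pos'],o['force'],o['moment'],o['qvel'])
```

```text
[   5.6193   11.617   -46.9478   39.7508   -3.0191 -134.5315] [-1.653   1.6477  2.3386] [0.6191 1.5091 0.3022] [ 0.0144  0.0007  0.0377  0.0422 -0.0891  0.0343]
```

Call:
apply_moves --deltas '[{"fingers":55,"delta_pos":[-1.5,0,-2.5],"angular":[0,0,0]},{"fingers":55,"delta_pos":[-3,0,-5.5],"angular":[0,0,0]},{"fingers":55,"delta_pos":[-5,0,-9],"angular":[0,0,0]},{"fingers":55,"delta_pos":[-7.3,0,-13],"angular":[0,0,0]},{"fingers":55,"delta_pos":[-7.3,0,-13],"angular":[0,0,0]}]'

```text
clock: 4.6
tool_pos: [0.6635, -0.0961, 0.1407]
orientation: [179.3, 29.1, -179.9]
force: [0.1, 0.1, -2.3]
opening: 0.062
gripper_force: 29.8
```

Run:
```python
from h import *
o=ctrl.get_obs();print(o['tool_pos'],o['orientation'],o['joint_pos'],o['force'],o['opening'])
```

```text
[ 0.6635 -0.0961  0.1407] [ 179.2529   29.0752 -179.9351] [   9.4385   10.8026  -40.6109   21.4552  -10.4395 -119.3334] [ 0.0766  0.1396 -2.2675] 0.06195184625156738
```

Call:
apply_moves --deltas '[{"fingers":55,"delta_pos":[2,0,-17],"angular":[0,0,0]},{"fingers":55,"delta_pos":[8,0,-34],"angular":[0,0,0]},{"fingers":55,"delta_pos":[16,0,-58],"angular":[0,0,0]},{"fingers":55,"delta_pos":[28,0,-90],"angular":[0,0,0]},{"fingers":55,"delta_pos":[40,0,-120],"angular":[0,0,0]},{"fingers":55,"delta_pos":[51,0,-141],"angular":[0,0,0]},{"fingers":55,"delta_pos":[51,0,-141],"angular":[0,0,0]},{"fingers":55,"delta_pos":[51,0,-141],"angular":[0,0,0]}]'

```text
clock: 5.4
tool_pos: [0.5501, -0.0983, 0.2393]
orientation: [179.2, 29.2, -179.9]
force: [0.4, -0.3, -2.6]
opening: 0.062
gripper_force: 29.8
```

```bash
cat > kin.py <<'E'
from h import *
from scipy.optimize import least_squares
D=[([-46.9766,20.5816,.6472,-.0171,-70.1368,-16.5075],[.3012,-.6037,.2258],[179.9272,-.0048,-153.4899]),
([5.6193,11.617,-46.9478,39.7508,-3.0191,-134.5315],[.664,-.0956,.1264],[179.2,29.2,-179.9]),
([9.4385,10.8026,-40.6109,21.4552,-10.4395,-119.3334],[.6635,-.0961,.1407],[179.2529,29.0752,-179.9351])]
E_=lambda a,t:R.from_euler(a,t,degrees=True).as_matrix()
def fk(q,p,s=(1,1,1)):
    h,L2,L3,a3,o,d6,a1=p
    A1=E_('z',q[0]);A2=A1@E_('y',q[1]);A3=A2@E_('y',-q[2]);A4=A3@E_('x',s[0]*q[3]);A5=A4@E_('y',-q[4]);A6=A5@E_('x',s[1]*q[5])
    Z=np.array([[0,0,1.],[0,1,0],[-1,0,0]])
    return A1@[a1,0,h]+A2@[0,0,L2]+A3@[L3,0,a3]+A4@[0,o,0]+A5@[d6,0,0],A6
E
python3 - <<'E'
from kin import *
o=ctrl.get_obs();print(o['tool_pos'],o['orientation'],o['joint_pos'],o['opening'],o['clock'])
D.append((o['joint_pos'],o['tool_pos'],o['orientation']))
for s4 in(1,-1):
  for s6 in (1,-1):
    C=[fk(q,np.zeros(7),(s4,s6))[1].T@rpy(r) for q,_,r in D]
    print(s4,s6,[np.degrees(np.arccos(np.clip((np.trace(C[0].T@c)-1)/2,-1,1))) for c in C[1:]]);print(C[0]) if s4*s6==1 else 0
    f=lambda p:np.concatenate([fk(q,p,(s4,s6))[0]-x for q,x,_ in D])
    r=least_squares(f,[.2,.4,.4,0,-.15,.3,0]);print(r.x,abs(r.fun).max())
E
```

```text
[ 0.5501 -0.0983  0.2393] [ 179.2471   29.1565 -179.9356] [  13.6889   -7.2362  -41.4901   12.6729  -27.7009 -113.194 ] 0.06199681879127776 5.4
1 1 [np.float64(156.6262684106661), np.float64(163.41596627034892), np.float64(170.89291362835007)]
[[ 0.0005 -0.0002  1.    ]
 [-0.8384  0.545   0.0005]
 [-0.545  -0.8384  0.0002]]
[-0.4851  0.2751 -0.1497  0.2999 -0.2037 -0.1382  0.5869] 0.03560243228674698
1 -1 [np.float64(79.51193065029014), np.float64(42.9204817975905), np.float64(25.354418904302335)]
[-0.4851  0.2751 -0.1497  0.2999 -0.2037 -0.1382  0.5869] 0.03560243228674698
-1 1 [np.float64(123.95167073239688), np.float64(154.3481398005432), np.float64(166.62690997125182)]
[ 0.1987  0.6016  0.4635 -0.     -0.1918  0.378   0.0001] 4.547523647749352e-05
-1 -1 [np.float64(0.05563876425014384), np.float64(9.612444834272849e-05), np.float64(4.200011002916224e-05)]
[[ 0.  0.  1.]
 [-1. -0.  0.]
 [ 0. -1.  0.]]
[ 0.1987  0.6016  0.4635 -0.     -0.1918  0.378   0.0001] 4.547523647749352e-05
```

```bash
cat >> kin.py <<'E'
P=[.1987,.6016,.4635,0,-.1918,.378,.0001];C0=np.array([[0,0,1],[-1,0,0],[0,-1,0.]])
LO=np.array([-176.03,-82.01,-58.28,-173.87,-174.79,-173.66])+.3;HI=np.array([176.03,121.73,71.71,95.51,-.11,173.66])-.3
def ik(pos,Rm,q0):
    def f(q):
        x,A=fk(q,P,(-1,-1));return np.r_[(x-pos)*10,R.from_matrix((A@C0).T@Rm).as_rotvec()*3]
    best=None
    for k in range(6):
        s=np.clip(np.array(q0)+(np.random.RandomState(k).randn(6)*25*(k>0)),LO+1,HI-1)
        r=least_squares(f,s,bounds=(LO,HI),x_scale=30)
        if best is None or r.cost<best.cost-1e-9: best=r
        if best.cost<1e-8: break
    return best.x,np.sqrt(2*best.cost)
E
cat > t.py <<'E'
from kin import *
q0=ctrl.get_obs()['joint_pos']
def bowl(b,yaw,lean,gx=-.005,gz=.029):
    Z=E_('z',yaw);Rm=tool(yaw,lean);g=np.array(b)+Z@[gx,0,gz];return g+Rm@[0,0,.0188],Rm
for tag,b,yaws,leans in(('cork',[.4515,-.357,.004],(-40,-20,-6,0,20,40,60),(29.2,)),('felt',[.4562,.367,.004],(5,),(15,20,25,29)),
  ('alu',[.658,-.094,.069],(0,),(20,25,29)),('white',[.658,-.094,.108],(0,),(25,29))):
  for y in yaws:
    for l in leans:
      p,Rm=bowl(b,y,l);q,e=ik(p,Rm,q0);print(tag,y,l,q,'%.5f'%e)
      if e<1e-3 and tag in('cork','felt'): p[2]+=.15;q,e=ik(p,Rm,q);print('     up',q,'%.5f'%e)
E
python3 t.py
```

```text
cork -40 29.2 [-21.4346  17.9023 -41.905  -18.5972  -0.41   -87.5981] 0.50270
cork -20 29.2 [-19.6527  17.2083 -43.1519 -14.7923  -0.41   -75.5112] 0.01505
cork -6 29.2 [-31.0011  17.9828 -29.9195 -38.7254 -19.2438 -30.7218] 0.00000
     up [-26.5075   3.5925 -28.949  -19.2258 -31.267  -55.3193] 0.00000
cork 0 29.2 [-33.9543  18.8243 -27.3336 -41.0615 -24.5082 -21.1506] 0.00000
     up [-29.7982   4.96   -25.3178 -24.1627 -36.3194 -43.5662] 0.00000
cork 20 29.2 [-39.5222  22.4686 -20.2623 -41.616  -39.2777   0.5267] 0.00000
     up [-37.1364  10.1225 -16.0239 -31.5677 -51.515  -15.5792] 0.00000
cork 40 29.2 [-41.0143  26.6318 -13.6763 -38.0176 -51.4793  15.6933] 0.00000
     up [-39.837   15.5691  -8.3995 -32.1957 -64.3246   3.6542] 0.00000
cork 60 29.2 [-40.003   30.7364  -7.5323 -33.0705 -61.6984  28.5799] 0.00000
     up [-39.4747  20.7197  -1.6636 -29.8735 -75.0396  19.2581] 0.00000
felt 5 15 [  62.2125   20.1003  -43.9819   29.0864  -21.4284 -173.36  ] 0.14838
felt 5 20 [  61.626    19.5061  -44.3512   30.7211  -21.048  -173.36  ] 0.38760
felt 5 25 [  61.0647   18.875   -44.6803   32.3342  -20.7745 -173.36  ] 0.62624
felt 5 29 [  60.6311   18.3416  -44.928    33.6221  -20.6145 -173.36  ] 0.81668
alu 0 20 [  10.452    17.7316  -32.8889   10.4561  -19.992  -109.673 ] 0.00000
alu 0 25 [   6.1825   15.9032  -46.2805   39.3692   -3.9407 -134.9145] 0.00841
alu 0 29 [   7.5092   15.8558  -43.6869   25.3703   -3.2287 -121.9664] 0.14071
white 0 25 [  10.5066   13.2148  -37.1169   16.5896  -15.659  -115.5472] 0.00000
white 0 29 [   5.3876   11.9167  -47.3964   41.9595   -3.1187 -136.6541] 0.04134
```

```bash
cat > t2.py <<'E'
from t import bowl
from kin import *
def multi(pos,Rm,n=40):
    out=[];rs=np.random.RandomState(1)
    def f(q):
        x,A=fk(q,P,(-1,-1));return np.r_[(x-pos)*10,R.from_matrix((A@C0).T@Rm).as_rotvec()*3]
    for k in range(n):
        r=least_squares(f,rs.uniform(LO,HI),bounds=(LO,HI),x_scale=30,max_nfev=60)
        if r.cost<1e-6 and not any(abs(r.x-x).max()<1 for x in out): out.append(r.x)
    return out
F=np.diag([-1,-1,1.])
if __name__=='__main__':
  for tag,b,ys,ls in(('felt',[.4562,.367,.004],(5,-30,-60,-90),(0,23)),('alu',[.658,-.094,.069],(0,),(23,))):
   for y in ys:
    for l in ls:
     for fl in (0,1):
      p,Rm=bowl(b,y,l);print(tag,y,l,'flip'*fl,*multi(p,Rm@F if fl else Rm),sep='\n   ')
E
sed -i 's/^for tag/if __name__=="__main__":\n for tag/' t.py
python3 - <<'E'
s=open('t.py').read();a,b=s.split('if __name__=="__main__":\n');open('t.py','w').write(a)
E
python3 t2.py
```

```text
felt
   5
   0
   
   [  58.354    24.4964  -25.2899   -0.      -40.2136 -143.354 ]
felt
   5
   0
   flip
   [ 58.354   24.4964 -25.2899  -0.     -40.2136  36.646 ]
felt
   5
   23
   
felt
   5
   23
   flip
felt
   -30
   0
   
felt
   -30
   0
   flip
   [ 58.4564  24.6664 -24.978   -0.     -40.3556   1.5436]
felt
   -30
   23
   
   [ 66.8879  23.6861 -45.9738  46.8294 -32.1326 130.4512]
felt
   -30
   23
   flip
   [ 66.8879  23.6861 -45.9738  46.8294 -32.1326 -49.5488]
felt
   -60
   0
   
   [ 58.3941  24.8519 -24.6371  -0.     -40.511  151.6059]
felt
   -60
   0
   flip
   [ 58.3941  24.8519 -24.6371  -0.     -40.511  -28.3941]
felt
   -60
   23
   
   [ 68.3593  29.4457 -30.0025  24.3584 -47.9752 122.45  ]
felt
   -60
   23
   flip
   [ 68.3593  29.4457 -30.0025  24.3584 -47.9752 -57.55  ]
felt
   -90
   0
   
   [ 58.211   25.0219 -24.3241   0.     -40.654  121.789 ]
felt
   -90
   0
   flip
   [ 58.211   25.0219 -24.3241  -0.     -40.654  -58.211 ]
felt
   -90
   23
   
   [ 64.2352  33.9648 -16.5496  11.2108 -60.8779 108.4455]
felt
   -90
   23
   flip
   [ 64.2352  33.9648 -16.5496  11.2108 -60.8779 -71.5545]
alu
   0
   23
   
   [  10.1128   16.8152  -38.1848   17.8628  -12.9245 -116.7616]
alu
   0
   23
   flip
   [ 10.1128  16.8152 -38.1848  17.8628 -12.9245  63.2384]
```

```bash
cat > t3.py <<'E'
from t2 import *
qs=[10.1,16.8,-38.2,17.9,-12.9,-116.8]
for y in (20,35,50,65,80,95):
  p,Rm=bowl([.4562,.367,.004],y,23)
  for dz in(0,.12):
    q,e=ik(p+[0,0,dz],Rm,qs);print(y,dz,q,'%.4f'%e)
T=pose();p,Rm=bowl([.4515,-.357,.004],0,29.2)
Tg=np.eye(4);Tg[:3,3]=[.664,-.0956,.1264];Tg[:3,:3]=rpy([179.2,29.2,-179.9])
p=np.array([.4515,-.357,.004])+Tg[:3,3]-[.658,-.0953,.108]
print('cork above',delta(T,p+[0,0,.12],Tg[:3,:3]),'down',Tg[:3,:3].T@[0,0,-120])
E
python3 t3.py
```

```text
20 0 [  56.5626   17.0486  -51.9479   49.2016  -11.759  -173.36  ] 0.4042
20 0.12 [  62.2934    5.9115  -50.8843   45.0741  -21.7998 -172.8931] 0.0000
35 0 [  52.9315   16.3725  -53.8196   49.1453   -4.258  -156.0937] 0.3497
35 0.12 [  61.0493    5.1053  -49.4442   34.6865  -17.5486 -147.6448] 0.0000
50 0 [  57.4673   17.7811  -47.8098   13.1917   -2.3356 -110.0815] 0.1337
50 0.12 [  60.2396    5.5974  -41.5079   11.3879  -20.596  -110.1183] 0.0000
65 0 [ 54.3346  18.4458 -35.0709 -16.8614 -14.4366 -63.8074] 0.0000
65 0.12 [ 55.2062   7.1217 -31.8159  -7.9818 -28.5972 -73.953 ] 0.0000
80 0 [ 47.8038  19.9279 -27.0008 -28.2734 -26.073  -34.1182] 0.0000
80 0.12 [ 49.3866   9.4598 -24.1659 -18.9272 -37.838  -46.2711] 0.0000
95 0 [ 43.7265  22.0859 -21.5729 -31.5119 -35.676  -14.5866] 0.0000
95 0.12 [ 45.0643  12.3523 -18.1132 -24.1833 -46.8834 -25.3534] 0.0000
cork above (array([ 128.3759, -259.4065,   35.9738]), array([-0.0645, -0.0431, -0.0317])) down [ 58.5432  -1.4625 104.7404]
```

Call:
apply_moves --deltas '[{"fingers":55,"delta_pos":[20,-40,6],"angular":[0,0,0]},{"fingers":55,"delta_pos":[42,-84,12],"angular":[0,0,0]},{"fingers":55,"delta_pos":[64,-128,18],"angular":[0,0,0]},{"fingers":55,"delta_pos":[86,-172,24],"angular":[0,0,0]},{"fingers":55,"delta_pos":[108,-216,30],"angular":[0,0,0]},{"fingers":55,"delta_pos":[122,-246,34],"angular":[0,0,0]},{"fingers":55,"delta_pos":[128,-259,36],"angular":[0,0,0]},{"fingers":55,"delta_pos":[128,-259,36],"angular":[0,0,0]},{"fingers":55,"delta_pos":[128,-259,36],"angular":[0,0,0]}]'

```text
clock: 6.3
tool_pos: [0.4576, -0.3572, 0.1408]
orientation: [179.2, 29.0, 179.9]
force: [-0.1, 0.4, -2.5]
opening: 0.0621
gripper_force: 29.8
```

Run:
```python
from h import *
o=ctrl.get_obs();T=pose(o);print(T[:3,3],o['orientation'],o['joint_pos'],o['opening'],o['force'])
Rg=rpy([179.2,29.2,-179.9])
for dz in(.04,.0105,.002,0):print(delta(T,[.4575,-.3573,.0224+dz],Rg))
```

```text
[ 0.4576 -0.3572  0.1408] [179.1588  28.9627 179.9245] [-30.7491   7.4854 -25.2988 -26.7971 -35.1627 -40.0351] 0.0621088893948694 [-0.1151  0.394  -2.4548]
(array([38.0588, -1.076 , 68.5601]), array([-0.0441, -0.2351, -0.1567]))
(array([52.3439, -1.4549, 94.3679]), array([-0.0441, -0.2351, -0.1567]))
(array([ 56.4599,  -1.5641, 101.804 ]), array([-0.0441, -0.2351, -0.1567]))
(array([ 57.4284,  -1.5898, 103.5537]), array([-0.0441, -0.2351, -0.1567]))
```

Call:
apply_moves --deltas '[{"fingers":55,"delta_pos":[20,-0.6,36],"angular":[0,-0.2,-0.1]},{"fingers":55,"delta_pos":[38,-1.1,69],"angular":[0,-0.2,-0.1]},{"fingers":55,"delta_pos":[48,-1.3,86],"angular":[0,-0.2,-0.1]},{"fingers":55,"delta_pos":[53,-1.5,95.5],"angular":[0,-0.2,-0.1]},{"fingers":55,"delta_pos":[55,-1.5,99],"angular":[0,-0.2,-0.1]},{"fingers":55,"delta_pos":[56,-1.5,100.8],"angular":[0,-0.2,-0.1]},{"fingers":55,"delta_pos":[56,-1.5,100.8],"angular":[0,-0.2,-0.1]},{"fingers":55,"delta_pos":[56,-1.5,100.8],"angular":[0,-0.2,-0.1]}]'

```text
clock: 7.1
tool_pos: [0.459, -0.3568, 0.0283]
orientation: [179.4, 29.4, -179.7]
force: [0.3, -0.4, -1.5]
opening: 0.0619
gripper_force: 29.8
```

Call:
apply_moves --deltas '[{"fingers":55,"delta_pos":[0,0,0],"angular":[0,0,0]},{"fingers":55,"delta_pos":[0.7,0,1.3],"angular":[0,0,0]},{"fingers":55,"delta_pos":[1.2,0,2.2],"angular":[0,0,0]},{"fingers":55,"delta_pos":[1.7,0,3.1],"angular":[0,0,0]},{"fingers":55,"delta_pos":[2.2,0,3.9],"angular":[0,0,0]},{"fingers":55,"delta_pos":[2.2,0,3.9],"angular":[0,0,0]}]'

```text
clock: 7.7
tool_pos: [0.4584, -0.3568, 0.0226]
orientation: [179.3, 29.3, -179.8]
force: [0.5, -0.2, -1.5]
opening: 0.0616
gripper_force: 29.8
```

Call:
apply_moves --deltas '[{"fingers":55,"delta_pos":[0.3,0,0.5],"angular":[0,0,0]},{"fingers":55,"delta_pos":[0.5,0,0.9],"angular":[0,0,0]},{"fingers":55,"delta_pos":[0.5,0,0.9],"angular":[0,0,0]}]'

```text
clock: 8.0
tool_pos: [0.4585, -0.3568, 0.0224]
orientation: [179.3, 29.4, -179.8]
force: [-3.7, 2.3, 5.0]
opening: 0.0623
gripper_force: 29.9
```

Contact. I'll release slowly, then back off along the tool axis.

Call:
apply_moves --deltas '[{"fingers":61,"delta_pos":[0,0,0],"angular":[0,0,0]},{"fingers":64,"delta_pos":[0,0,0],"angular":[0,0,0]},{"fingers":70,"delta_pos":[0,0,0],"angular":[0,0,0]},{"fingers":78,"delta_pos":[0,0,0],"angular":[0,0,0]},{"fingers":87,"delta_pos":[0,0,0],"angular":[0,0,0]},{"fingers":87,"delta_pos":[0,0,0],"angular":[0,0,0]},{"fingers":87,"delta_pos":[0,0,-15],"angular":[0,0,0]},{"fingers":87,"delta_pos":[0,0,-50],"angular":[0,0,0]},{"fingers":87,"delta_pos":[0,0,-100],"angular":[0,0,0]},{"fingers":87,"delta_pos":[0,0,-120],"angular":[0,0,0]}]'

```text
clock: 9.0
tool_pos: [0.3985, -0.3594, 0.1307]
orientation: [179.6, 29.5, -179.7]
force: [0.4, -0.1, 0.9]
opening: 0.0868
gripper_force: 0.0
```

```bash
cat > view.py <<'E'
import sys
from h import *
n=sys.argv[1];o=ctrl.get_obs();T=pose(o);i=ctrl.snapshot('wrist');np.save(f'T{n}.npy',T);print(T[:3,3],o['orientation'],o['joint_pos'],o['clock'])
cv2.imwrite(f'pics/w{n}.png',i[:,:,::-1])
E
python3 - <<'E'
from kin import *
o=ctrl.get_obs();T=pose(o);print(T[:3,3],o['orientation'],o['joint_pos'])
print(delta(T,[.545,-.094,.18],tool(0,23)))
E
```

```text
[ 0.3985 -0.3594  0.1307] [ 179.5558   29.4616 -179.6759] [-36.5764   5.2711 -28.3473 -30.598  -36.3229 -31.2744]
(array([-153.057 ,  264.3003,   31.9291]), array([0.5871, 6.4604, 0.3159]))
```

Call:
apply_moves --deltas '[{"fingers":87,"delta_pos":[-20,35,4],"angular":[0.6,6.5,0.3]},{"fingers":87,"delta_pos":[-153,264,32],"angular":[0.6,6.5,0.3]},{"fingers":87,"delta_pos":[-153,264,32],"angular":[0.6,6.5,0.3]},{"fingers":87,"delta_pos":[-153,264,32],"angular":[0.6,6.5,0.3]},{"fingers":87,"delta_pos":[-153,264,32],"angular":[0.6,6.5,0.3]},{"fingers":87,"delta_pos":[-153,264,32],"angular":[0.6,6.5,0.3]},{"fingers":87,"delta_pos":[-153,264,32],"angular":[0.6,6.5,0.3]},{"fingers":87,"delta_pos":[-153,264,32],"angular":[0.6,6.5,0.3]},{"fingers":87,"delta_pos":[-153,264,32],"angular":[0.6,6.5,0.3]},{"fingers":87,"delta_pos":[-153,264,32],"angular":[0.6,6.5,0.3]}]'

```text
clock: 10.0
tool_pos: [0.5456, -0.0941, 0.1765]
orientation: [179.8, 22.8, 179.9]
force: [-0.8, -0.4, 0.9]
opening: 0.0867
gripper_force: 0.0
```

```bash
python3 view.py 2
python3 - <<'E'
from h import *
T=np.load('T2.npy');print(delta(T,[.545,-.094,.18],tool(0,23)))
g=cv2.cvtColor(cv2.imread('pics/w2.png'),cv2.COLOR_BGR2GRAY).astype(float);g=cv2.GaussianBlur(g,(3,3),0)
q=proj('wrist',[[.60,-.094,.113],[.65,-.094,.113],[.60,-.094,.074],[.60,-.094,.03],[.63,-.125,.113],[.63,-.063,.113]],T);print(q)
v0=int(q[0,1])
for v in range(v0-45,v0+46,5):
    d=np.diff(g[v]);print(v,[(u,int(d[u])) for u in range(int(q[4,0])-12,int(q[5,0])+12) if abs(d[u])>12 and abs(d[u])>=abs(d[u-1]) and abs(d[u])>=abs(d[u+1])])
u=int(q[0,0]);d=np.diff(g[:,u]);print('col',[(k,int(d[k])) for k in range(v0-70,v0+30) if abs(d[k])>8])
i=cv2.imread('pics/w2.png')[v0-80:v0+70,u-100:u+100];cv2.imwrite('pics/c3.png',cv2.resize(i,None,fx=3.5,fy=3.5,interpolation=2))
E
```

```text
[ 0.5456 -0.0941  0.1765] [179.7847  22.8323 179.8903] [  13.8622   -0.9893  -41.952    11.3517  -27.2234 -113.0327] 10.0
(array([-0.8335,  0.127 , -3.4674]), array([ 0.1726, -0.1675, -0.1014]))
[[254.9143 221.3497]
 [254.987  253.2747]
 [254.8867 193.656 ]
 [254.8616 168.4759]
 [224.3736 241.4609]
 [285.5357 241.3415]]
176 [(230, -52), (279, 56)]
181 [(227, -37), (281, 69)]
186 [(225, -40), (228, -29), (281, 57)]
191 [(225, -41), (228, -31), (282, 68)]
196 [(226, -53), (282, 54)]
201 [(226, -59), (283, 58)]
206 [(226, -26), (284, 20)]
211 [(226, -24), (284, 20)]
216 [(225, -28), (285, 24)]
221 [(225, -21), (286, 19)]
226 [(224, -23), (226, 20), (275, -18), (279, 14), (284, -19), (286, 20)]
231 [(228, -34), (282, 35)]
236 [(228, -29), (282, 31)]
241 [(225, 13), (229, -34), (281, 35)]
246 [(229, -32), (280, 29)]
251 [(225, -20), (284, 24)]
256 [(226, -25), (284, 19)]
261 [(226, -20), (283, 24)]
266 []
col [(157, 9), (158, 32), (159, 23), (161, -15), (162, -9), (163, 19), (164, 22), (168, -19), (169, -40), (170, -25), (171, -18), (172, -25), (173, -11), (194, 10), (221, 21), (222, 22), (226, -14), (227, -30), (228, -16)]
```

View pics/c3.png

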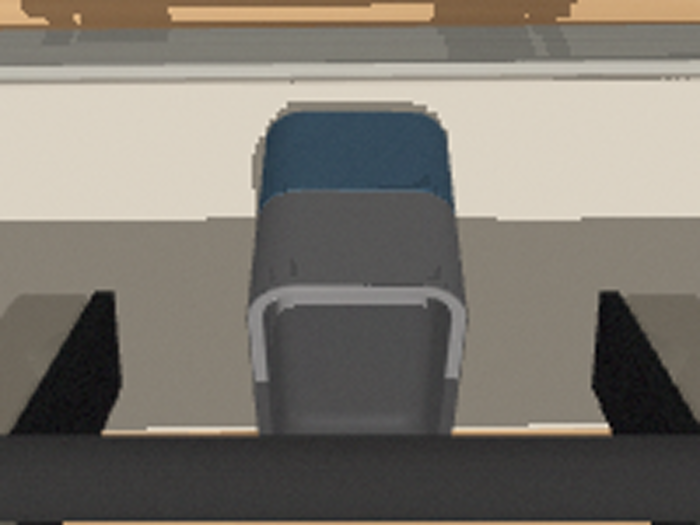

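The crop shows the aluminium bowl seated squarely on the blue one. Its rim front is at v≈221.5 and its sides at u≈225.5 and 285, so it is centred at y≈-0.094, with the open fingers straddling the stack clear on both sides.

Run:
```python
from kin import *
T=np.load('T2.npy');Rm=tool(0,23);t=np.array([.6584,-.094,.0827])
for k in(.07,.03,0):print(delta(T,t-Rm[:,2]*k,Rm))
print(ik(t,Rm,ctrl.get_obs()['joint_pos']))
```

```text
(array([-67.3871,   0.0525,  60.2122]), array([ 0.1726, -0.1675, -0.1014]))
(array([-67.5042,  -0.0679, 100.2119]), array([ 0.1726, -0.1675, -0.1014]))
(array([-67.5919,  -0.1582, 130.2116]), array([ 0.1726, -0.1675, -0.1014]))
(array([  10.1839,   16.5015,  -38.2194,   17.6063,  -13.2028, -116.558 ]), np.float64(3.3365159976754804e-11))
```

Call:
apply_moves --deltas '[{"fingers":87,"delta_pos":[-35,0,30],"angular":[0.2,-0.2,-0.1]},{"fingers":87,"delta_pos":[-67.4,0,60],"angular":[0.2,-0.2,-0.1]},{"fingers":87,"delta_pos":[-67.4,0,60],"angular":[0.2,-0.2,-0.1]},{"fingers":87,"delta_pos":[-67.5,0,80],"angular":[0.2,-0.2,-0.1]},{"fingers":87,"delta_pos":[-67.5,0,100],"angular":[0.2,-0.2,-0.1]},{"fingers":87,"delta_pos":[-67.5,-0.1,115],"angular":[0.2,-0.2,-0.1]},{"fingers":87,"delta_pos":[-67.5,-0.2,125],"angular":[0.2,-0.2,-0.1]},{"fingers":87,"delta_pos":[-67.5,-0.2,130],"angular":[0.2,-0.2,-0.1]},{"fingers":87,"delta_pos":[-67.5,-0.2,130],"angular":[0.2,-0.2,-0.1]},{"fingers":87,"delta_pos":[-67.5,-0.2,130],"angular":[0.2,-0.2,-0.1]}]'

```text
clock: 11.05
tool_pos: [0.659, -0.0938, 0.0832]
orientation: [-180.0, 23.1, -180.0]
force: [0.4, -0.5, -0.2]
opening: 0.0868
gripper_force: 0.0
```

Run:
```python
from kin import *
T=pose();Rm=tool(0,23);t=np.array([.6584,-.094,.0827]);print(delta(T,t,Rm),ctrl.get_obs()['qvel'])
```

```text
(array([ 0.7194, -0.176 ,  0.2672]), array([-0.0268,  0.0623,  0.0043])) [ 0.3724 -0.37    0.1953 -0.0426  0.0234  0.0196]
```

Call:
apply_moves --deltas '[{"fingers":75,"delta_pos":[0,0,0],"angular":[0,0,0]},{"fingers":70,"delta_pos":[0,0,0],"angular":[0,0,0]},{"fingers":66,"delta_pos":[0,0,0],"angular":[0,0,0]},{"fingers":63,"delta_pos":[0,0,0],"angular":[0,0,0]},{"fingers":60,"delta_pos":[0,0,0],"angular":[0,0,0]},{"fingers":55,"delta_pos":[0,0,0],"angular":[0,0,0]},{"fingers":55,"delta_pos":[0,0,0],"angular":[0,0,0]},{"fingers":55,"delta_pos":[0,0,0],"angular":[0,0,0]}]'

```text
clock: 11.85
tool_pos: [0.6591, -0.0935, 0.0829]
orientation: [-180.0, 23.1, -180.0]
force: [-2.0, -0.7, 4.8]
opening: 0.0617
gripper_force: 30.0
```

Run:
```python
from kin import *
o=ctrl.get_obs();T=pose(o);print(T[:3,3],o['orientation'],o['force'],o['opening']);np.save('Talu.npy',T)
for w in([0,0,.003],[0,0,.008],[0,0,.015],[-.01,0,.03],[-.05,0,.06],[-.10,0,.10],[-.13,0,.13]):print(T[:3,:3].T@np.array(w)*1e3)
```

```text
[ 0.6591 -0.0935  0.0829] [-179.9766   23.0533 -179.9733] [-1.9806 -0.6899  4.8283] 0.0617493156832736
[-1.1748 -0.0011 -2.7604]
[-3.1327 -0.003  -7.3611]
[ -5.8738  -0.0056 -13.8021]
[ -2.5462  -0.0082 -31.5201]
[ 22.5118  -0.0072 -74.7878]
[  52.8553   -0.0069 -131.1729]
[  68.7119   -0.009  -170.5247]
```

Call:
apply_moves --deltas '[{"fingers":55,"delta_pos":[-1.2,0,-2.8],"angular":[0,0,0]},{"fingers":55,"delta_pos":[-3.1,0,-7.4],"angular":[0,0,0]},{"fingers":55,"delta_pos":[-5.9,0,-13.8],"angular":[0,0,0]},{"fingers":55,"delta_pos":[-2.5,0,-31.5],"angular":[0,0,0]},{"fingers":55,"delta_pos":[10,0,-53],"angular":[0,0,0]},{"fingers":55,"delta_pos":[22.5,0,-75],"angular":[0,0,0]},{"fingers":55,"delta_pos":[38,0,-103],"angular":[0,0,0]},{"fingers":55,"delta_pos":[53,0,-131],"angular":[0,0,0]},{"fingers":55,"delta_pos":[68,0,-170],"angular":[0,0,0]},{"fingers":55,"delta_pos":[68,0,-170],"angular":[0,0,0]}]'

```text
clock: 12.85
tool_pos: [0.5288, -0.0932, 0.2173]
orientation: [179.9, 23.4, -180.0]
force: [1.3, 1.0, -2.0]
opening: 0.0618
gripper_force: 29.9
```

Run:
```python
from kin import *
np.set_printoptions(precision=2,suppress=True)
o=ctrl.get_obs();T=pose(o);print(T[:3,3],o['orientation'],o['joint_pos'],o['opening'],o['force'])
G=np.load('Talu.npy');b0=np.array([.658,-.0935,.069])
y=80;Z=E_('z',y);tp=np.array([.4562,.367,.004])+Z@(G[:3,3]-b0);Rt=Z@G[:3,:3]
print('target',tp)
# path checks: via raised, retracted poses with interpolated yaw
q=o['joint_pos']
via=[(np.array([.45,.0,.24]),25),(np.array([.42,.18,.24]),52),(np.r_[tp[:2],.20],80),(np.r_[tp[:2],.12],80),(tp,80)]
for p,yy in via:
    Rm=E_('z',yy)@G[:3,:3];q,e=ik(p,Rm,q);print(p,yy,q,'%.4f'%e,*delta(T,p,Rm))
```

```text
[ 0.53 -0.09  0.22] [ 179.91   23.4  -179.98] [  14.98   -5.8   -40.24   10.59  -33.3  -112.65] 0.06183267135685718 [ 1.33  1.02 -1.95]
target [0.46 0.37 0.02]
[0.45 0.   0.24] 25 [ 25.38 -15.87 -40.11   0.24 -42.71 -90.5 ] 0.0000 [ 63.22  93.33 -51.98] [ -9.75   0.36 -22.98]
[0.42 0.18 0.24] 52 [ 45.79 -14.07 -37.42  -3.49 -43.77 -81.73] 0.0000 [ 90.7  273.35 -63.58] [-20.4    0.35 -47.79]
[0.46 0.37 0.2 ] 80 [ 49.65   5.17 -20.66 -16.19 -45.16 -50.1 ] 0.0000 [ 73.16 461.33 -12.1 ] [-31.45   0.33 -73.51]
[0.46 0.37 0.12] 80 [ 49.16  10.56 -24.94 -19.91 -36.09 -44.88] 0.0000 [104.94 461.21  61.32] [-31.45   0.33 -73.51]
[0.46 0.37 0.02] 80 [ 47.73  19.64 -27.08 -28.2  -26.24 -34.14] 0.0000 [145.48 461.05 155.01] [-31.45   0.33 -73.51]
```

Call:
apply_moves --deltas '[{"fingers":55,"delta_pos":[25,35,-20],"angular":[-3.5,0.2,-8]},{"fingers":55,"delta_pos":[50,70,-40],"angular":[-6.8,0.3,-16]},{"fingers":55,"delta_pos":[68,110,-54],"angular":[-10.2,0.3,-24]},{"fingers":55,"delta_pos":[76,152,-57],"angular":[-13.5,0.3,-31.5]},{"fingers":55,"delta_pos":[82,194,-60],"angular":[-16.8,0.3,-39]},{"fingers":55,"delta_pos":[87,236,-62],"angular":[-20,0.3,-47]},{"fingers":55,"delta_pos":[90,278,-62],"angular":[-23.4,0.3,-55]},{"fingers":55,"delta_pos":[88,322,-54],"angular":[-26.8,0.3,-62.5]},{"fingers":55,"delta_pos":[83,365,-43],"angular":[-30,0.3,-70]},{"fingers":55,"delta_pos":[80,405,-32],"angular":[-31.4,0.3,-73.5]}]'

```text
clock: 13.85
tool_pos: [0.4444, 0.3141, 0.2104]
orientation: [179.7, 23.0, -99.8]
force: [0.8, -0.5, -2.2]
opening: 0.0617
gripper_force: 29.9
```

```bash
cat > fl.py <<'E'
from kin import *
np.set_printoptions(precision=2,suppress=True)
o=ctrl.get_obs();T=pose(o);print(T[:3,3]*1e3,o['orientation'],o['joint_pos'],o['opening'],o['force'])
G=np.load('Talu.npy');b0=np.array([.658,-.0935,.069]);Z=E_('z',80);tp=np.array([.4562,.367,.004])+Z@(G[:3,3]-b0);Rt=Z@G[:3,:3]
for dz in(.15,.08,.03,.01,.004,.001,-.001):print(dz,*delta(T,tp+[0,0,dz],Rt))
E
python3 fl.py
```

```text
[444.41 314.08 210.42] [179.72  22.96 -99.84] [ 45.58   1.45 -22.58 -17.58 -48.26 -45.65] 0.061740183729607725 [ 0.84 -0.46 -2.21]
0.15 [-34.28  -2.83  60.67] [ 0.36 -0.1   0.12]
0.08 [ -6.98  -3.15 125.12] [ 0.36 -0.1   0.12]
0.03 [ 12.52  -3.38 171.16] [ 0.36 -0.1   0.12]
0.01 [ 20.32  -3.47 189.58] [ 0.36 -0.1   0.12]
0.004 [ 22.66  -3.5  195.1 ] [ 0.36 -0.1   0.12]
0.001 [ 23.83  -3.51 197.86] [ 0.36 -0.1   0.12]
-0.001 [ 24.61  -3.52 199.71] [ 0.36 -0.1   0.12]
```

Call:
apply_moves --deltas '[{"fingers":55,"delta_pos":[-34,-2.8,60],"angular":[0.4,-0.1,0.1]},{"fingers":55,"delta_pos":[-34,-2.8,60],"angular":[0.4,-0.1,0.1]},{"fingers":55,"delta_pos":[-20,-3,95],"angular":[0.4,-0.1,0.1]},{"fingers":55,"delta_pos":[-7,-3.2,125],"angular":[0.4,-0.1,0.1]},{"fingers":55,"delta_pos":[3,-3.3,150],"angular":[0.4,-0.1,0.1]},{"fingers":55,"delta_pos":[12,-3.4,171],"angular":[0.4,-0.1,0.1]},{"fingers":55,"delta_pos":[18,-3.4,184],"angular":[0.4,-0.1,0.1]},{"fingers":55,"delta_pos":[21,-3.4,191.5],"angular":[0.4,-0.1,0.1]},{"fingers":55,"delta_pos":[21,-3.4,191.5],"angular":[0.4,-0.1,0.1]},{"fingers":55,"delta_pos":[21,-3.4,191.5],"angular":[0.4,-0.1,0.1]}]'

```text
clock: 14.85
tool_pos: [0.4561, 0.3657, 0.0265]
orientation: [-179.9, 23.0, -100.3]
force: [-0.2, -0.3, -2.3]
opening: 0.0622
gripper_force: 29.9
```

```bash
python3 fl.py
```

```text
[456.08 365.7   26.48] [-179.91   23.01 -100.25] [ 47.89  18.65 -27.37 -27.16 -26.69 -35.62] 0.06219166641072812 [-0.2  -0.26 -2.26]
0.15 [ -57.48   -0.05 -129.24] [-0.18 -0.04 -0.26]
0.08 [-30.11   0.05 -64.82] [-0.18 -0.04 -0.26]
0.03 [-10.56   0.13 -18.8 ] [-0.18 -0.04 -0.26]
0.01 [-2.74  0.16 -0.39] [-0.18 -0.04 -0.26]
0.004 [-0.4   0.16  5.14] [-0.18 -0.04 -0.26]
0.001 [0.78 0.17 7.9 ] [-0.18 -0.04 -0.26]
-0.001 [1.56 0.17 9.74] [-0.18 -0.04 -0.26]
```

Call:
apply_moves --deltas '[{"fingers":55,"delta_pos":[-0.4,0,3],"angular":[0,0,0]},{"fingers":55,"delta_pos":[-0.2,0,5],"angular":[0,0,0]},{"fingers":55,"delta_pos":[0.4,0,6.5],"angular":[0,0,0]},{"fingers":55,"delta_pos":[0.8,0,7.5],"angular":[0,0,0]},{"fingers":55,"delta_pos":[1,0,8.2],"angular":[0,0,0]},{"fingers":55,"delta_pos":[1,0,8.2],"angular":[0,0,0]}]'

```text
clock: 15.45
tool_pos: [0.456, 0.3676, 0.018]
orientation: [-179.9, 23.0, -100.3]
force: [0.1, -1.2, -2.2]
opening: 0.0619
gripper_force: 29.9
```

Call:
apply_moves --deltas '[{"fingers":55,"delta_pos":[0.3,0,0.6],"angular":[0,0,0]},{"fingers":55,"delta_pos":[0.5,0,1.1],"angular":[0,0,0]},{"fingers":55,"delta_pos":[0.5,0,1.1],"angular":[0,0,0]}]'

```text
clock: 15.75
tool_pos: [0.4561, 0.3676, 0.0179]
orientation: [-179.9, 23.0, -100.3]
force: [-3.3, -5.6, 11.7]
opening: 0.0617
gripper_force: 30.0
```

Call:
apply_moves --deltas '[{"fingers":61,"delta_pos":[0,0,0],"angular":[0,0,0]},{"fingers":64,"delta_pos":[0,0,0],"angular":[0,0,0]},{"fingers":70,"delta_pos":[0,0,0],"angular":[0,0,0]},{"fingers":78,"delta_pos":[0,0,0],"angular":[0,0,0]},{"fingers":87,"delta_pos":[0,0,0],"angular":[0,0,0]},{"fingers":87,"delta_pos":[0,0,0],"angular":[0,0,0]},{"fingers":87,"delta_pos":[0,0,-15],"angular":[0,0,0]},{"fingers":87,"delta_pos":[0,0,-50],"angular":[0,0,0]},{"fingers":87,"delta_pos":[0,0,-90],"angular":[0,0,0]},{"fingers":87,"delta_pos":[0,0,-110],"angular":[0,0,0]}]'

```text
clock: 16.75
tool_pos: [0.4489, 0.3246, 0.1218]
orientation: [-179.8, 23.1, -100.2]
force: [-0.4, 0.8, -0.8]
opening: 0.0871
gripper_force: 0.0
```

Run:
```python
from kin import *
np.set_printoptions(precision=2,suppress=True)
T=pose();q=ctrl.get_obs()['joint_pos'];print(T[:3,3])
for p,y,l in(([.4562,.367,.17],80,0),([.4562,.367,.033],80,0),([.4562,.367,.1],40,0),([.4562,.367,.033],5,0)):
    q,e=ik(np.array(p),tool(y,l),q);print(p,y,l,q,'%.4f'%e,*delta(T,p,tool(y,l)))
```

```text
[0.45 0.32 0.12]
[0.4562, 0.367, 0.17] 80 0 [ 57.94  14.66 -15.48   0.   -59.86 -67.94] 0.0000 [-58.51   0.22 -27.42] [-0.28 23.1  -0.25]
[0.4562, 0.367, 0.033] 80 0 [ 57.94  23.33 -23.88  -0.   -42.79 -67.94] 0.0000 [-4.75  0.75 98.59] [-0.28 23.1  -0.25]
[0.4562, 0.367, 0.1] 40 0 [  57.94   18.63  -20.23   -0.    -51.14 -107.94] 0.0000 [-31.04   0.49  36.97] [ 7.8  22.24 39.2 ]
[0.4562, 0.367, 0.033] 5 0 [  57.94   23.33  -23.88   -0.    -42.79 -142.94] 0.0000 [-4.75  0.75 98.59] [14.87 19.86 73.67]
```

Call:
apply_moves --deltas '[{"fingers":87,"delta_pos":[-20,0,-20],"angular":[0,6,0]},{"fingers":87,"delta_pos":[-40,0.2,-24],"angular":[-0.2,14,-0.2]},{"fingers":87,"delta_pos":[-58.5,0.2,-27],"angular":[-0.3,23,-0.2]},{"fingers":87,"delta_pos":[-58.5,0.2,-27],"angular":[-0.3,23,-0.2]},{"fingers":87,"delta_pos":[-58.5,0.2,-27],"angular":[-0.3,23,-0.2]},{"fingers":87,"delta_pos":[-58.5,0.2,-27],"angular":[-0.3,23,-0.2]},{"fingers":87,"delta_pos":[-58.5,0.2,-27],"angular":[-0.3,23,-0.2]}]'

```text
clock: 17.45
tool_pos: [0.4557, 0.3668, 0.166]
orientation: [179.8, 0.0, -100.1]
force: [-0.2, -1.0, 0.0]
opening: 0.0873
gripper_force: 0.0
```

```bash
python3 view.py 3
```

```text
[0.4557 0.3668 0.166 ] [ 179.7969    0.021  -100.1119] [ 57.8389  14.8807 -15.6553  -0.2277 -59.5209 -67.8353] 17.45
```

View pics/w3.png

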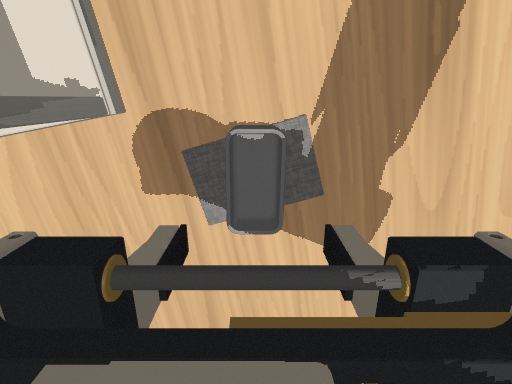

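The wrist view from above shows the aluminium bowl standing crosswise on the felt, spanning about (228,122)–(285,233). The mat corners are near (183,151), (305,115), (323,193) and (208,224).

Run:
```python
from h import *
T=np.load('T3.npy');im=cv2.imread('pics/w3.png');hsv=cv2.cvtColor(im,cv2.COLOR_BGR2HSV)
m=(hsv[...,1]<60).astype(np.uint8);m[:, :175]=0;m[:,330:]=0;m[:108]=0;m[222+6:]=0;m[:,224:289]=0
m=cv2.morphologyEx(m,cv2.MORPH_OPEN,np.ones((3,3)))
for s in (slice(0,224),slice(289,512)):
    k=np.zeros_like(m);k[:,s]=m[:,s];cs,_=cv2.findContours(k,0,2);c=max(cs,key=cv2.contourArea);print(cv2.contourArea(c),cv2.approxPolyDP(c,3,True)[:,0].tolist())
h=cv2.convexHull(np.argwhere(m)[:,::-1].astype(np.int32));a=cv2.minAreaRect(h);b=cv2.boxPoints(a);P=onz('wrist',b,.004,T)
print(b,P,P.mean(0));
for k in range(4):
    e=P[(k+1)%4]-P[k];print(np.linalg.norm(e),np.degrees(np.arctan2(e[1],e[0])))
g=cv2.GaussianBlur(cv2.cvtColor(im,cv2.COLOR_BGR2GRAY).astype(float),(3,3),0)
for v in(140,160,180,200,215):
    d=np.diff(g[v]);print(v,[(u,int(d[u])) for u in range(218,296) if abs(d[u])>9 and abs(d[u])>=abs(d[u-1]) and abs(d[u])>=abs(d[u+1])])
for u in (250,256,262):
    d=np.diff(g[:,u]);print(u,[(v,int(d[v])) for v in [*range(115,145),*range(215,245)] if abs(d[v])>9])
```

```text
2259.0 [[223, 139], [182, 151], [209, 224], [223, 221]]
2090.5 [[305, 115], [289, 119], [289, 202], [322, 194]]
[[181. 115.]
 [329. 115.]
 [329. 227.]
 [181. 227.]] [[0.5255 0.2867 0.004 ]
 [0.3621 0.3158 0.004 ]
 [0.3751 0.4542 0.004 ]
 [0.5611 0.4208 0.004 ]] [0.4559 0.3694 0.004 ]
0.16602075666395116 169.89108705942124
0.13904236334295234 84.62247749604508
0.18901280452580235 -10.190708347875614
0.1387779375364446 -104.87178080615436
140 [(253, 9)]
160 []
180 [(229, -9), (280, 9)]
200 [(279, 9)]
215 [(225, -22)]
250 [(120, -18), (121, -36), (122, -18), (123, -10), (124, -20), (125, -10), (127, 20), (128, 38), (129, 20), (131, -12), (132, -12), (133, 10), (134, 13), (137, -20), (138, -29), (139, -13), (232, 19), (233, 40), (234, 28)]
256 [(121, -17), (122, -36), (123, -30), (124, -22), (125, -10), (127, 19), (128, 39), (129, 20), (131, -12), (132, -12), (133, 10), (134, 14), (137, -12), (138, -29), (139, -22), (233, 31), (234, 35), (235, 13)]
262 [(120, -16), (121, -34), (122, -19), (123, -11), (124, -20), (125, -10), (127, 18), (128, 39), (129, 22), (131, -14), (132, -14), (133, 11), (134, 11), (136, -16), (137, -25), (138, -14), (232, 10), (233, 36), (234, 38), (235, 13)]
```

Run:
```python
from h import *
T=np.load('T3.npy')
P=onz('wrist',[(182,151),(305.5,115),(323,194),(208.5,224.5)],.004,T);print(P[:,:2],P.mean(0),P[1]-P[0],P[2]-P[1],P[3]-P[2],P[0]-P[3])
for e in(P[0]-P[1],P[3]-P[2],P[2]-P[1],P[3]-P[0]):print(np.linalg.norm(e),np.degrees(np.arctan2(e[1],e[0])))
print('bowl ends',onz('wrist',[(256,126.8),(256,233.8)],.048,T),onz('wrist',[(256,121.5)],.008,T))
print('sides',onz('wrist',[(228,180),(285,180)],.048,T))
```

```text
[[0.5348 0.3263]
 [0.388  0.3112]
 [0.3781 0.4083]
 [0.5258 0.4236]] [0.4567 0.3673 0.004 ] [-0.1468 -0.0151  0.    ] [-0.0099  0.0971  0.    ] [0.1477 0.0153 0.    ] [ 0.009  -0.0973  0.    ]
0.1475487273283832 5.878366606019904
0.14845027786173268 5.902293883221983
0.09764634127740869 95.81851777433795
0.0977134356707182 95.28991807052356
bowl ends [[0.4445 0.31   0.048 ]
 [0.4649 0.4248 0.048 ]] [[0.4439 0.3081 0.008 ]]
sides [[0.4827 0.3583 0.048 ]
 [0.4243 0.3688 0.048 ]]
```

Call:
apply_moves --deltas '[{"fingers":87,"delta_pos":[-0.3,0.7,40],"angular":[-0.2,0,0]},{"fingers":87,"delta_pos":[-0.3,0.7,80],"angular":[-0.2,0,0]},{"fingers":87,"delta_pos":[-0.3,0.7,110],"angular":[-0.2,0,0]},{"fingers":87,"delta_pos":[-0.3,0.7,135],"angular":[-0.2,0,0]},{"fingers":87,"delta_pos":[-0.3,0.7,145],"angular":[-0.2,0,0]},{"fingers":87,"delta_pos":[-0.3,0.7,149],"angular":[-0.2,0,0]},{"fingers":87,"delta_pos":[-0.3,0.7,149],"angular":[-0.2,0,0]},{"fingers":87,"delta_pos":[-0.3,0.7,149],"angular":[-0.2,0,0]}]'

```text
clock: 18.3
tool_pos: [0.4553, 0.3691, 0.018]
orientation: [179.7, 0.1, -100.0]
force: [0.2, -0.3, -0.5]
opening: 0.0866
gripper_force: 0.0
```

Run:
```python
from kin import *
T=pose();print(T[:3,3],ctrl.get_obs()['orientation'],delta(T,[.4550,.3672,.0155],tool(79.9,0)))
```

```text
[0.4553 0.3691 0.018 ] [ 179.6572    0.0893 -100.0443] (array([ 1.9096, -0.0777,  2.5429]), array([0.3429, 0.0892, 0.0559]))
```

Call:
apply_moves --deltas '[{"fingers":87,"delta_pos":[1.9,0,0.5],"angular":[0.3,0,0]},{"fingers":80,"delta_pos":[1.9,0,0.5],"angular":[0.3,0,0]},{"fingers":72,"delta_pos":[1.9,0,0.5],"angular":[0.3,0,0]},{"fingers":66,"delta_pos":[1.9,0,0.5],"angular":[0.3,0,0]},{"fingers":63,"delta_pos":[1.9,0,0.5],"angular":[0.3,0,0]},{"fingers":60,"delta_pos":[1.9,0,0.5],"angular":[0.3,0,0]},{"fingers":55,"delta_pos":[1.9,0,0.5],"angular":[0.3,0,0]},{"fingers":55,"delta_pos":[1.9,0,0.5],"angular":[0.3,0,0]},{"fingers":55,"delta_pos":[1.9,0,0.5],"angular":[0.3,0,0]}]'

```text
clock: 19.2
tool_pos: [0.4546, 0.3668, 0.0163]
orientation: [179.9, 0.0, -100.0]
force: [1.8, 0.3, 1.2]
opening: 0.0616
gripper_force: 30.0
```

Run:
```python
from kin import *
o=ctrl.get_obs();T=pose(o);np.save('Tre.npy',T);print(T[:3,3],o['orientation'],o['force'])
bowl=np.array([.4547,.3674]); off=T[:2,3]-bowl; off=off-T[:2,1]*(off@T[:2,1])   # keep only lengthwise offset
ang=5.75-79.9;Z=E_('z',ang);tp=np.r_[np.array([.4567,.3673])+Z[:2,:2]@off,T[2,3]];print(off,tp)
for dz,f in((.04,.5),(.04,1),(.0,1)):print(dz,f,*delta(T,tp+[0,0,dz],E_('z',ang*f)@T[:3,:3]))
```

```text
[0.4546 0.3668 0.0163] [ 179.9192    0.0063 -100.0435] [1.7573 0.3013 1.1506]
[-0.0001 -0.0006] [0.4561 0.3672 0.0163]
0.04 0.5 [ -0.6869  -1.3901 -40.0019] [ 0.0041 -0.0523 37.075 ]
0.04 1 [ -0.6869  -1.3901 -40.0019] [ 0.0082 -0.1046 74.1499]
0.0 1 [-0.6825 -1.4466 -0.002 ] [ 0.0082 -0.1046 74.1499]
```

Call:
apply_moves --deltas '[{"fingers":55,"delta_pos":[0,0,-3],"angular":[0,0,0]},{"fingers":55,"delta_pos":[0,0,-15],"angular":[0,0,0]},{"fingers":55,"delta_pos":[0,0,-40],"angular":[0,0,7]},{"fingers":55,"delta_pos":[-0.3,-0.7,-40],"angular":[0,0,15]},{"fingers":55,"delta_pos":[-0.7,-1.4,-40],"angular":[0,0,23]},{"fingers":55,"delta_pos":[-0.7,-1.4,-40],"angular":[0,0,31]},{"fingers":55,"delta_pos":[-0.7,-1.4,-40],"angular":[0,0,39]},{"fingers":55,"delta_pos":[-0.7,-1.4,-40],"angular":[0,0,47]},{"fingers":55,"delta_pos":[-0.7,-1.4,-40],"angular":[0,0,55]},{"fingers":55,"delta_pos":[-0.7,-1.4,-40],"angular":[0,0,63]}]'

```text
clock: 20.2
tool_pos: [0.4556, 0.3668, 0.0568]
orientation: [180.0, -0.1, -163.4]
force: [0.1, -0.1, -2.0]
opening: 0.0623
gripper_force: 30.0
```

Call:
apply_moves --deltas '[{"fingers":55,"delta_pos":[0,0,0],"angular":[0,0,6]},{"fingers":55,"delta_pos":[0,0,0],"angular":[0,0,11.1]},{"fingers":55,"delta_pos":[0,0,0],"angular":[0,0,11.1]},{"fingers":55,"delta_pos":[0,0,0],"angular":[0,0,11.1]},{"fingers":55,"delta_pos":[0,0,0],"angular":[0,0,11.1]}]'

```text
clock: 20.7
tool_pos: [0.4558, 0.367, 0.0564]
orientation: [180.0, -0.1, -174.0]
force: [-0.4, -0.0, -2.1]
opening: 0.0619
gripper_force: 30.0
```

Run:
```python
from kin import *
o=ctrl.get_obs();T=pose(o);print(T[:3,3],o['orientation'],o['force'],o['joint_pos'])
Tr=np.load('Tre.npy')
for dz in(.02,.006,.0015,0,-.001):print(*delta(T,[.4561,.3672,.0163+dz],E_('z',5.75-79.9)@Tr[:3,:3]))
```

```text
[0.4558 0.367  0.0564] [ 179.9924   -0.1044 -174.0304] [-0.3831 -0.0334 -2.0796] [  57.9113   21.6086  -22.6281   -0.1211  -45.8217 -141.8572]
[-0.3592  0.2064 20.0702] [-0.0734 -0.1108  0.163 ]
[-0.3847  0.2045 34.0702] [-0.0734 -0.1108  0.163 ]
[-0.3929  0.2039 38.5702] [-0.0734 -0.1108  0.163 ]
[-0.3956  0.2037 40.0702] [-0.0734 -0.1108  0.163 ]
[-0.3974  0.2036 41.0702] [-0.0734 -0.1108  0.163 ]
```

Call:
apply_moves --deltas '[{"fingers":55,"delta_pos":[-0.4,0.2,15],"angular":[-0.1,-0.1,0.2]},{"fingers":55,"delta_pos":[-0.4,0.2,27],"angular":[-0.1,-0.1,0.2]},{"fingers":55,"delta_pos":[-0.4,0.2,34],"angular":[-0.1,-0.1,0.2]},{"fingers":55,"delta_pos":[-0.4,0.2,36.5],"angular":[-0.1,-0.1,0.2]},{"fingers":55,"delta_pos":[-0.4,0.2,38],"angular":[-0.1,-0.1,0.2]},{"fingers":55,"delta_pos":[-0.4,0.2,39],"angular":[-0.1,-0.1,0.2]},{"fingers":55,"delta_pos":[-0.4,0.2,39.7],"angular":[-0.1,-0.1,0.2]},{"fingers":55,"delta_pos":[-0.4,0.2,39.7],"angular":[-0.1,-0.1,0.2]}]'

```text
clock: 21.5
tool_pos: [0.4563, 0.3674, 0.0167]
orientation: [179.9, 0.0, -174.3]
force: [0.4, -0.8, -3.1]
opening: 0.0614
gripper_force: 30.0
```

Call:
apply_moves --deltas '[{"fingers":55,"delta_pos":[0,0,0.6],"angular":[0,0,0]},{"fingers":55,"delta_pos":[0,0,1.1],"angular":[0,0,0]},{"fingers":55,"delta_pos":[0,0,1.1],"angular":[0,0,0]}]'

```text
clock: 21.8
tool_pos: [0.4563, 0.3675, 0.0163]
orientation: [179.9, 0.0, -174.3]
force: [-2.2, -0.4, 5.8]
opening: 0.0619
gripper_force: 30.0
```

Call:
apply_moves --deltas '[{"fingers":61,"delta_pos":[0,0,0],"angular":[0,0,0]},{"fingers":64,"delta_pos":[0,0,0],"angular":[0,0,0]},{"fingers":70,"delta_pos":[0,0,0],"angular":[0,0,0]},{"fingers":78,"delta_pos":[0,0,0],"angular":[0,0,0]},{"fingers":87,"delta_pos":[0,0,0],"angular":[0,0,0]},{"fingers":87,"delta_pos":[0,0,0],"angular":[0,0,0]},{"fingers":87,"delta_pos":[0,0,-15],"angular":[0,0,0]},{"fingers":87,"delta_pos":[0,0,-55],"angular":[0,0,0]},{"fingers":87,"delta_pos":[0,0,-105],"angular":[0,0,0]},{"fingers":87,"delta_pos":[0,0,-150],"angular":[0,0,0]}]'

```text
clock: 22.8
tool_pos: [0.4562, 0.3668, 0.1673]
orientation: [179.9, 0.0, -174.3]
force: [0.6, 1.3, 0.6]
opening: 0.0871
gripper_force: 0.0
```

```bash
python3 view.py 4
python3 - <<'E'
from h import *
T=np.load('T4.npy');im=cv2.imread('pics/w4.png');hsv=cv2.cvtColor(im,cv2.COLOR_BGR2HSV)
pm=proj('wrist',[[.4567,.3673,.004],[.4567,.3673,.048]],T);print(pm)
g=cv2.GaussianBlur(cv2.cvtColor(im,cv2.COLOR_BGR2GRAY).astype(float),(3,3),0)
for v in(130,150,170,190,210):
    d=np.diff(g[v]);print(v,[(u,int(d[u])) for u in range(175,335) if abs(d[u])>14 and abs(d[u])>=abs(d[u-1]) and abs(d[u])>=abs(d[u+1])])
for u in (240,256,270):
    d=np.diff(g[:,u]);print(u,[(v,int(d[v])) for v in range(85,260) if abs(d[v])>14 and abs(d[v])>=abs(d[v-1]) and abs(d[v])>=abs(d[v+1])])
Tw=pose();print(delta(Tw,[.42,0,.25],tool(0,15)))
E
```

```text
[0.4562 0.3668 0.1673] [ 179.9137    0.0019 -174.3351] [  57.893    14.7537  -15.7156   -0.0596  -59.4614 -142.1978] 22.8
[[255.4473 172.9167]
 [255.457  183.6777]]
130 [(211, -29), (230, -26), (233, 18), (249, -23), (299, 14)]
150 [(212, -24), (229, -27), (334, 25)]
170 [(199, 35), (213, -24), (217, -19), (297, 15), (319, 35)]
190 [(296, 14), (314, 33)]
210 [(216, -14), (312, 33)]
240 [(106, 21), (124, -27), (128, 32), (132, -17), (134, 16), (142, -19), (259, 33)]
256 [(242, 28)]
270 [(233, 43)]
(array([  75.2691, -363.089 ,  -78.0316]), array([  1.2606, -14.5066,   5.6484]))
```

View pics/w4.png

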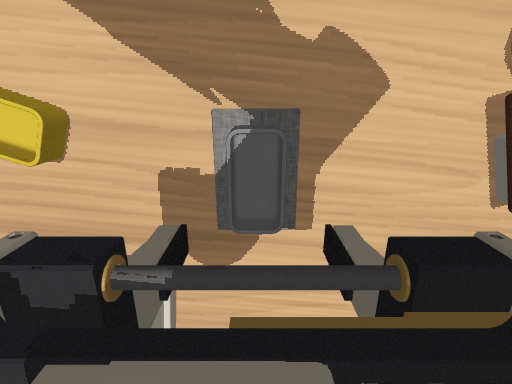

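The mat spans u≈211–299 and the bowl u≈228–285, lengthwise and centred, with rim ends at v≈127 and 234 symmetric about the projected mat centre. The aluminium bowl is done. Next I'll look at the blue bowl from near.

Run:
```python
from kin import *
np.set_printoptions(precision=2,suppress=True)
o=ctrl.get_obs();q=o['joint_pos'];T=pose(o)
for p,y,l in(([.42,.10,.22],0,12),([.545,-.094,.137],0,25),([.42,-.2,.18],0,25),([.3395,-.3565,.115],0,25),([.45,-.357,.0225],0,25),([.46,-.25,.15],0,25),([.56,-.094,.2],0,25),([.655,-.0935,.1215],0,25)):
    q,e=ik(np.array(p),tool(y,l),q);print(p,l,q,'%.4f'%e,*delta(T,p,tool(y,l)))
```

```text
[0.42, 0.1, 0.22] 12 [  48.25  -11.36  -41.29   11.27  -52.56 -144.52] 0.0000 [  65.52 -263.85  -47.1 ] [  1.11 -11.51   5.67]
[0.545, -0.094, 0.137] 25 [  12.94    1.14  -50.77   21.95  -14.67 -123.07] 0.0000 [ -38.69 -470.1    35.07] [  1.76 -24.5    5.54]
[0.42, -0.2, 0.18] 25 [ -1.8  -10.78 -45.35  -1.5  -30.45 -87.08] 0.0000 [  95.91 -562.67   -9.9 ] [  1.76 -24.5    5.54]
[0.3395, -0.3565, 0.115] 25 [-37.63   3.4  -32.87 -25.85 -36.29 -33.73] 0.0000 [ 192.25 -710.86   53.  ] [  1.76 -24.5    5.54]
[0.45, -0.357, 0.0225] 25 [-29.95  17.93 -29.   -30.98 -24.2  -33.73] 0.0000 [  83.18 -723.22  146.36] [  1.76 -24.5    5.54]
[0.46, -0.25, 0.15] 25 [-10.84  -0.6  -38.1   -9.67 -28.24 -71.62] 0.0000 [  61.39 -616.68   19.95] [  1.76 -24.5    5.54]
[0.56, -0.094, 0.2] 25 [  13.86   -2.08  -40.83   12.68  -27.46 -113.89] 0.0000 [ -54.17 -471.07  -27.8 ] [  1.76 -24.5    5.54]
[0.655, -0.0935, 0.1215] 25 [  10.66   12.58  -37.85   16.91  -15.59 -116.01] 0.0000 [-148.04 -480.75   51.45] [  1.76 -24.5    5.54]
```

Call:
apply_moves --deltas '[{"fingers":87,"delta_pos":[13,-52,-10],"angular":[0.2,-2.3,1.1]},{"fingers":87,"delta_pos":[26,-100,-19],"angular":[0.4,-4.6,2.2]},{"fingers":87,"delta_pos":[39,-148,-28],"angular":[0.6,-6.9,3.4]},{"fingers":87,"delta_pos":[52,-196,-37],"angular":[0.9,-9.2,4.5]},{"fingers":87,"delta_pos":[60,-244,-43],"angular":[1.1,-11.5,5.7]},{"fingers":87,"delta_pos":[60,-290,-40],"angular":[1.3,-15,5.6]},{"fingers":87,"delta_pos":[48,-335,-30],"angular":[1.4,-19,5.6]},{"fingers":87,"delta_pos":[25,-375,-15],"angular":[1.6,-22,5.5]},{"fingers":87,"delta_pos":[0,-415,5],"angular":[1.8,-24.5,5.5]},{"fingers":87,"delta_pos":[-20,-450,20],"angular":[1.8,-24.5,5.5]}]'

```text
clock: 23.85
tool_pos: [0.519, -0.0814, 0.1435]
orientation: [-179.4, 24.6, -179.8]
force: [0.7, 0.3, 1.2]
opening: 0.087
gripper_force: 0.0
```

Run:
```python
from kin import *
T=pose();print(T[:3,3],*delta(T,[.545,-.094,.137],tool(0,25)))
```

```text
[ 0.519  -0.0814  0.1435] [-20.8591 -12.5602  16.8409] [-0.4755 -0.3786  0.1769]
```

Call:
apply_moves --deltas '[{"fingers":87,"delta_pos":[-21,-12.6,17],"angular":[-0.5,-0.4,0.2]},{"fingers":87,"delta_pos":[-21,-12.6,17],"angular":[-0.5,-0.4,0.2]},{"fingers":87,"delta_pos":[-21,-12.6,17],"angular":[-0.5,-0.4,0.2]},{"fingers":87,"delta_pos":[-21,-12.6,17],"angular":[-0.5,-0.4,0.2]}]'

```text
clock: 24.25
tool_pos: [0.546, -0.0913, 0.1379]
orientation: [179.9, 24.9, 180.0]
force: [-0.2, 0.3, -0.0]
opening: 0.0866
gripper_force: 0.0
```

```bash
python3 view.py 5
cat > meas.py <<'E'
import sys
from h import *
n=sys.argv[1];b=np.array(eval(sys.argv[2]))  # bowl origin guess
T=np.load(f'T{n}.npy');im=cv2.imread(f'pics/w{n}.png');g=cv2.GaussianBlur(cv2.cvtColor(im,cv2.COLOR_BGR2GRAY).astype(float),(3,3),0)
def edges(line,lo,hi,t=8): 
    d=np.diff(line);return [(k,int(d[k])) for k in range(int(lo),int(hi)) if abs(d[k])>t and abs(d[k])>=abs(d[k-1]) and abs(d[k])>=abs(d[k+1])]
for dx in(-.045,-.03,-.015,0,.015,.03):
    l,r=proj('wrist',[b+[dx,-.031,.044],b+[dx,.031,.044]],T);v=int(round((l[1]+r[1])/2));print('row',v,'pred',l[0].round(1),r[0].round(1),edges(g[v],l[0]-10,r[0]+11))
for dy in(-.015,0,.015):
    p,p2,p3=proj('wrist',[b+[-.058,dy,.044],b+[-.053,dy,.044],b+[-.058,dy,.005]],T);u=int(round(p[0]));print('col',u,'pred outer',p[1].round(1),'inner',p2[1].round(1),'foot',p3[1].round(1),edges(g[:,u],p3[1]-12,p2[1]+12))
p=proj('wrist',[b+[0,0,.04]],T)[0].astype(int);i=im[p[1]-90:p[1]+60,max(0,p[0]-100):p[0]+100];cv2.imwrite(f'pics/c{n}.png',cv2.resize(i,None,fx=3,fy=3,interpolation=2))
E
python3 meas.py 5 '[.658,-.094,.03]'
```

```text
[ 0.546  -0.0913  0.1379] [179.9443  24.9188 179.9564] [  13.2996    1.1311  -50.5556   21.8278  -15.009  -123.2885] 24.25
row 226 pred 220.4 284.0 [(221, -16), (223, 9), (226, -25), (230, 15), (235, -10), (274, -18), (279, 27), (282, -9), (284, 16)]
row 236 pred 221.7 283.0 [(222, -10), (226, -28), (278, 24), (283, 11)]
row 245 pred 222.9 282.0 [(223, -9), (227, -30), (277, 24), (282, 11)]
row 253 pred 224.0 281.1 [(224, -29), (281, 27)]
row 260 pred 225.0 280.3 [(224, -25), (280, 27)]
row 268 pred 226.0 279.5 []
col 236 pred outer 217.5 inner 221.0 foot 189.2 [(179, -14), (181, 25), (187, -40), (190, -28), (218, 18), (225, -22)]
col 252 pred outer 217.5 inner 221.0 foot 189.2 [(178, -13), (181, 25), (187, -40), (190, -28), (218, 23), (225, -24)]
col 268 pred outer 217.5 inner 221.0 foot 189.2 [(179, -18), (181, 33), (187, -40), (190, -24), (218, 18), (225, -25)]
```

Run:
```python
from kin import *
T=np.load('T5.npy')
for p in([.42,-.2,.16],[.3405,-.3541,.1119]):print(*delta(T,p,tool(0,25)))
```

```text
[ 104.8427 -108.7192  -73.191 ] [ 0.0373 -0.0812 -0.0396]
[ 197.1014 -262.8895  -63.1653] [ 0.0373 -0.0812 -0.0396]
```

Call:
apply_moves --deltas '[{"fingers":87,"delta_pos":[30,-31,-21],"angular":[0,-0.1,0]},{"fingers":87,"delta_pos":[58,-60,-41],"angular":[0,-0.1,0]},{"fingers":87,"delta_pos":[86,-90,-60],"angular":[0,-0.1,0]},{"fingers":87,"delta_pos":[108,-122,-73],"angular":[0,-0.1,0]},{"fingers":87,"delta_pos":[130,-158,-71],"angular":[0,-0.1,0]},{"fingers":87,"delta_pos":[153,-195,-68],"angular":[0,-0.1,0]},{"fingers":87,"delta_pos":[175,-230,-65],"angular":[0,-0.1,0]},{"fingers":87,"delta_pos":[192,-255,-63],"angular":[0,-0.1,0]},{"fingers":87,"delta_pos":[197,-263,-63],"angular":[0,-0.1,0]},{"fingers":87,"delta_pos":[197,-263,-63],"angular":[0,-0.1,0]}]'

```text
clock: 25.3
tool_pos: [0.3403, -0.355, 0.1116]
orientation: [179.9, 25.0, 179.8]
force: [0.4, 0.4, -0.2]
opening: 0.087
gripper_force: 0.0
```

Call:
apply_moves --deltas '[{"fingers":87,"delta_pos":[0,0,0],"angular":[0,0,0]},{"fingers":87,"delta_pos":[0,0,0],"angular":[0,0,0]}]'

```text
clock: 25.5
tool_pos: [0.3418, -0.3533, 0.1123]
orientation: [180.0, 25.1, -179.9]
force: [0.2, -0.1, 0.1]
opening: 0.0869
gripper_force: 0.0
```

```bash
python3 view.py 6; python3 meas.py 6 '[.4525,-.3568,.004]'
python3 - <<'E'
import cv2,numpy as np
a,b=cv2.imread('pics/c5.png'),cv2.imread('pics/c6.png');s=lambda x:cv2.resize(x,(400,300));cv2.imwrite('pics/c56.png',np.hstack([s(a),s(b)]))
E
```

```text
[ 0.3418 -0.3533  0.1123] [ 179.9727   25.0821 -179.9387] [-37.1447   3.5058 -33.1796 -26.0676 -35.7462 -33.8281] 25.5
row 225 pred 219.4 283.1 [(211, -18), (216, 8), (221, 29), (225, -46), (230, 25), (274, -31), (278, 9), (284, 14)]
row 234 pred 220.7 282.1 [(210, -11), (222, 32), (226, -39), (231, 26), (273, -34), (278, 48), (282, -32), (290, 8)]
row 243 pred 221.9 281.1 [(223, 33), (226, -43), (232, 25), (271, -37), (277, 48), (281, -24), (287, 9)]
row 251 pred 223.0 280.2 [(224, 34), (227, -46), (232, 27), (270, -38), (276, 47), (280, -34), (283, 15)]
row 259 pred 224.1 279.4 [(225, 22), (228, -48), (231, 11), (271, -11), (275, 45), (279, -21)]
row 266 pred 225.1 278.6 []
col 235 pred outer 216.0 inner 219.5 foot 187.7 [(178, 9), (181, -8), (186, -32), (189, 21), (206, -25), (208, 24), (216, 31)]
col 251 pred outer 216.0 inner 219.5 foot 187.7 [(176, 32), (179, -8), (186, -31), (189, 21), (206, -25), (208, 24), (216, 30)]
col 267 pred outer 216.0 inner 219.5 foot 187.7 [(189, 21), (206, -24), (209, 25), (216, 28)]
```

View pics/c56.png

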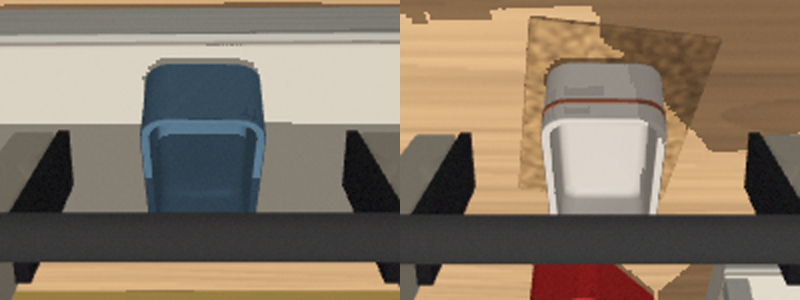

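The two crops show the blue bowl (left) alone and unmoved in the cabinet, and the white bowl (right) upright on the cork, both parallel to the camera axis. The relative shift from white to blue is about (+206, +262) mm. Next I'll grasp the white bowl.

Call:
apply_moves --deltas '[{"fingers":87,"delta_pos":[-30,-1.2,30],"angular":[0,0,0]},{"fingers":87,"delta_pos":[-58.7,-2.5,60],"angular":[0,0,0]},{"fingers":87,"delta_pos":[-58.7,-2.5,60],"angular":[0,0,0]},{"fingers":87,"delta_pos":[-58.7,-2.5,85],"angular":[0,0,0]},{"fingers":87,"delta_pos":[-58.7,-2.5,107],"angular":[0,0,0]},{"fingers":87,"delta_pos":[-58.7,-2.5,122],"angular":[0,0,0]},{"fingers":87,"delta_pos":[-58.7,-2.5,129],"angular":[0,0,0]},{"fingers":87,"delta_pos":[-58.7,-2.5,131.4],"angular":[0,0,0]},{"fingers":87,"delta_pos":[-58.7,-2.5,131.4],"angular":[0,0,0]},{"fingers":87,"delta_pos":[-58.7,-2.5,131.4],"angular":[0,0,0]}]'

```text
clock: 26.55
tool_pos: [0.4501, -0.3571, 0.0183]
orientation: [180.0, 25.1, 180.0]
force: [-0.4, -0.3, 0.1]
opening: 0.0869
gripper_force: 0.0
```

Run:
```python
from kin import *
T=pose();print(T[:3,3],ctrl.get_obs()['orientation'],delta(T,[.4506,-.3558,.018],tool(0,25)))
```

```text
[ 0.4501 -0.3571  0.0183] [179.9795  25.0904 179.9614] (array([-0.2714,  1.287 ,  0.5041]), array([ 0.0042,  0.0904, -0.0349]))
```

Call:
apply_moves --deltas '[{"fingers":80,"delta_pos":[0,1.3,0],"angular":[0,0,0]},{"fingers":75,"delta_pos":[0,1.3,0],"angular":[0,0,0]},{"fingers":70,"delta_pos":[0,1.3,0],"angular":[0,0,0]},{"fingers":66,"delta_pos":[0,1.3,0],"angular":[0,0,0]},{"fingers":63,"delta_pos":[0,1.3,0],"angular":[0,0,0]},{"fingers":60,"delta_pos":[0,1.3,0],"angular":[0,0,0]},{"fingers":55,"delta_pos":[0,1.3,0],"angular":[0,0,0]},{"fingers":55,"delta_pos":[0,1.3,0],"angular":[0,0,0]},{"fingers":55,"delta_pos":[0,1.3,0],"angular":[0,0,0]}]'

```text
clock: 27.45
tool_pos: [0.4502, -0.3557, 0.0176]
orientation: [180.0, 25.0, 179.9]
force: [-0.1, -1.6, -0.4]
opening: 0.0617
gripper_force: 30.0
```

Run:
```python
from kin import *
np.set_printoptions(precision=2,suppress=True)
o=ctrl.get_obs();T=pose(o);np.save('Tw.npy',T);print(T[:3,3]*1e3,o['orientation'],o['force'],o['opening'])
q=o['joint_pos']
for p in([.45,-.355,.12],[.45,-.2,.18],[.53,-.0935,.18],[T[0,3]+.206-.06,-.0935,T[2,3]+.065+.045],[T[0,3]+.206,-.0935,T[2,3]+.065+.02],[T[0,3]+.206,-.0935,T[2,3]+.065]):
    q,e=ik(np.array(p),T[:3,:3],q);print(p,q,'%.4f'%e,delta(T,p,T[:3,:3])[0])
```

```text
[ 450.15 -355.74   17.58] [179.96  25.05 179.94] [-0.1  -1.56 -0.4 ] 0.06166584717526391
[0.45, -0.355, 0.12] [-27.83   8.63 -27.75 -21.32 -33.   -46.37] 0.0000 [-43.22   0.81 -92.85]
[0.45, -0.2, 0.18] [ -1.64  -7.59 -43.01  -1.45 -29.55 -87.3 ] 0.0000 [ -68.49  155.85 -147.15]
[0.53, -0.0935, 0.18] [  14.77   -3.99  -46.63   15.47  -23.8  -117.69] 0.0000 [-140.87  262.4  -113.24]
[np.float64(0.5961533921541908), -0.0935, np.float64(0.1275825863930721)] [  11.59    6.86  -45.58   20.77  -13.82 -120.79] 0.0000 [-178.6   262.41  -37.74]
[np.float64(0.6561533921541908), -0.0935, np.float64(0.1025825863930721)] [   9.98   14.09  -40.59   21.71  -11.39 -120.43] 0.0000 [-222.38  262.43   10.31]
[np.float64(0.6561533921541908), -0.0935, np.float64(0.0825825863930721)] [   6.19   15.38  -46.86   39.7    -3.86 -135.3 ] 0.0102 [-213.91  262.42   28.43]
```

The stacking height needs a slightly smaller lean, because J5 reaches its limit at 25°. The bowl is still standing on the cork, so I'll regrasp at 22.5°.

Call:
apply_moves --deltas '[{"fingers":62,"delta_pos":[0,0,0],"angular":[0,0,0]},{"fingers":66,"delta_pos":[0,0,0],"angular":[0,0,0]},{"fingers":70,"delta_pos":[0,0,0],"angular":[0,0,0]},{"fingers":70,"delta_pos":[0,0,0],"angular":[0,2.5,0]},{"fingers":70,"delta_pos":[0,0,0],"angular":[0,2.5,0]},{"fingers":70,"delta_pos":[0,0,0],"angular":[0,2.5,0]},{"fingers":66,"delta_pos":[0,0,0],"angular":[0,2.5,0]},{"fingers":63,"delta_pos":[0,0,0],"angular":[0,2.5,0]},{"fingers":60,"delta_pos":[0,0,0],"angular":[0,2.5,0]},{"fingers":55,"delta_pos":[0,0,0],"angular":[0,2.5,0]}]'

```text
clock: 28.45
tool_pos: [0.4499, -0.3557, 0.0174]
orientation: [179.9, 22.5, 179.9]
force: [0.0, -0.4, -0.5]
opening: 0.0617
gripper_force: 30.0
```

Call:
apply_moves --deltas '[{"fingers":55,"delta_pos":[0,0,0],"angular":[0,0,0]},{"fingers":55,"delta_pos":[0,0,0],"angular":[0,0,0]},{"fingers":55,"delta_pos":[0,0,0],"angular":[0,0,0]}]'

```text
clock: 28.75
tool_pos: [0.4499, -0.3556, 0.0175]
orientation: [179.9, 22.5, 179.9]
force: [-0.7, -1.6, 0.2]
opening: 0.062
gripper_force: 30.0
```

```bash
cat > wp.py <<'E'
from kin import *
np.set_printoptions(precision=2,suppress=True)
o=ctrl.get_obs();T=pose(o);np.save('Tw.npy',T);print(T[:3,3]*1e3,o['orientation'],o['force'],o['opening'])
q=o['joint_pos']
for p in([.45,-.355,.12],[.45,-.2,.18],[.53,-.0935,.18],[T[0,3]+.206-.06,-.0935,T[2,3]+.065+.045],[T[0,3]+.206,-.0935,T[2,3]+.065+.02],[T[0,3]+.206,-.0935,T[2,3]+.065]):
    q,e=ik(np.array(p),T[:3,:3],q);print(np.array(p),q,'%.4f'%e,delta(T,p,T[:3,:3])[0])
E
python3 wp.py
```

```text
[ 449.93 -355.59   17.46] [179.94  22.53 179.94] [-0.69 -1.59  0.16] 0.06196462597548875
[ 0.45 -0.35  0.12] [-26.37   9.02 -27.68 -17.69 -34.21 -50.67] 0.0000 [-39.36   0.69 -94.68]
[ 0.45 -0.2   0.18] [ -1.58  -6.51 -41.23  -1.19 -32.76 -87.59] 0.0000 [ -62.21  155.75 -150.  ]
[ 0.53 -0.09  0.18] [  14.6    -2.81  -43.15   11.69  -28.27 -113.91] 0.0000 [-136.01  262.29 -119.28]
[ 0.6  -0.09  0.13] [  12.12    7.76  -40.92   13.66  -19.75 -114.16] 0.0000 [-176.77  262.28  -45.48]
[ 0.66 -0.09  0.1 ] [  10.67   14.91  -35.33   13.14  -18.01 -112.45] 0.0000 [-222.61  262.29    0.6 ]
[ 0.66 -0.09  0.08] [  10.38   16.47  -37.58   16.09  -14.28 -115.27] 0.0000 [-214.95  262.27   19.07]
```

Call:
apply_moves --deltas '[{"fingers":55,"delta_pos":[-2,0,-4.5],"angular":[0,0,0]},{"fingers":55,"delta_pos":[-8,0,-20],"angular":[0,0,0]},{"fingers":55,"delta_pos":[-22,0,-52],"angular":[0,0,0]},{"fingers":55,"delta_pos":[-38,15,-92],"angular":[0,0,0]},{"fingers":55,"delta_pos":[-48,50,-115],"angular":[0,0,0]},{"fingers":55,"delta_pos":[-56,95,-132],"angular":[0,0,0]},{"fingers":55,"delta_pos":[-64,138,-147],"angular":[0,0,0]},{"fingers":55,"delta_pos":[-80,178,-145],"angular":[0,0,0]},{"fingers":55,"delta_pos":[-102,215,-135],"angular":[0,0,0]},{"fingers":55,"delta_pos":[-122,242,-126],"angular":[0,0,0]}]'

```text
clock: 29.75
tool_pos: [0.5147, -0.1112, 0.1819]
orientation: [179.9, 22.7, -180.0]
force: [1.0, -1.1, -2.2]
opening: 0.062
gripper_force: 30.0
```

```bash
cat > pl.py <<'E'
from kin import *
np.set_printoptions(precision=2,suppress=True)
o=ctrl.get_obs();T=pose(o);W=np.load('Tw.npy');print(T[:3,3]*1e3,o['orientation'],o['force'],o['opening'],o['joint_pos'])
f=np.array([W[0,3]+.206,-.0935,W[2,3]+.065])
for d in([-.126,0,.10],[-.06,0,.045],[-.02,0,.025],[0,0,.02],[0,0,.008],[0,0,.004],[0,0,.001],[0,0,0]):print(d,*delta(T,f+d,W[:3,:3]))
E
python3 pl.py
```

```text
[ 514.67 -111.22  181.91] [ 179.9    22.66 -179.97] [ 0.98 -1.08 -2.19] 0.06198399133866494 [  12.48   -4.15  -43.35    9.69  -28.95 -110.01]
[-0.126, 0, 0.1] [-14.3   17.71   5.4 ] [0.07 0.12 0.08]
[-0.06, 0, 0.045] [-54.02  17.54  81.58] [0.07 0.12 0.08]
[-0.02, 0, 0.025] [-83.22  17.47 115.45] [0.07 0.12 0.08]
[0, 0, 0.02] [-99.76  17.44 127.77] [0.07 0.12 0.08]
[0, 0, 0.008] [-95.13  17.42 138.84] [0.07 0.12 0.08]
[0, 0, 0.004] [-93.59  17.41 142.53] [0.07 0.12 0.08]
[0, 0, 0.001] [-92.44  17.41 145.3 ] [0.07 0.12 0.08]
[0, 0, 0] [-92.05  17.4  146.22] [0.07 0.12 0.08]
```

Call:
apply_moves --deltas '[{"fingers":55,"delta_pos":[-14,17.7,5],"angular":[0.1,0.1,0.1]},{"fingers":55,"delta_pos":[-28,17.6,30],"angular":[0.1,0.1,0.1]},{"fingers":55,"delta_pos":[-41,17.6,56],"angular":[0.1,0.1,0.1]},{"fingers":55,"delta_pos":[-54,17.5,81],"angular":[0.1,0.1,0.1]},{"fingers":55,"delta_pos":[-69,17.5,99],"angular":[0.1,0.1,0.1]},{"fingers":55,"delta_pos":[-83,17.5,115],"angular":[0.1,0.1,0.1]},{"fingers":55,"delta_pos":[-93,17.5,123],"angular":[0.1,0.1,0.1]},{"fingers":55,"delta_pos":[-99.8,17.4,127.8],"angular":[0.1,0.1,0.1]},{"fingers":55,"delta_pos":[-99.8,17.4,127.8],"angular":[0.1,0.1,0.1]},{"fingers":55,"delta_pos":[-99.8,17.4,127.8],"angular":[0.1,0.1,0.1]}]'

```text
clock: 30.75
tool_pos: [0.6552, -0.0964, 0.1015]
orientation: [180.0, 22.4, 179.8]
force: [0.2, 0.0, -2.1]
opening: 0.0622
gripper_force: 30.0
```

```bash
python3 pl.py
```

```text
[655.24 -96.39 101.47] [179.99  22.44 179.81] [ 0.22  0.02 -2.1 ] 0.0621524994922603 [  10.42   15.    -35.31   13.08  -18.03 -112.28]
[-0.126, 0, 0.1] [  84.91    2.51 -122.7 ] [-0.1  -0.09 -0.12]
[-0.06, 0, 0.045] [ 44.91   2.71 -46.67] [-0.1  -0.09 -0.12]
[-0.02, 0, 0.025] [ 15.57   2.83 -12.91] [-0.1  -0.09 -0.12]
[0, 0, 0.02] [-1.01  2.9  -0.66] [-0.1  -0.09 -0.12]
[0, 0, 0.008] [ 3.57  2.89 10.43] [-0.1  -0.09 -0.12]
[0, 0, 0.004] [ 5.1   2.89 14.13] [-0.1  -0.09 -0.12]
[0, 0, 0.001] [ 6.25  2.89 16.9 ] [-0.1  -0.09 -0.12]
[0, 0, 0] [ 6.63  2.89 17.83] [-0.1  -0.09 -0.12]
```

Call:
apply_moves --deltas '[{"fingers":55,"delta_pos":[-1,2.9,-0.6],"angular":[-0.1,-0.1,-0.1]},{"fingers":55,"delta_pos":[1,2.9,4],"angular":[-0.1,-0.1,-0.1]},{"fingers":55,"delta_pos":[3,2.9,9],"angular":[-0.1,-0.1,-0.1]},{"fingers":55,"delta_pos":[3,2.9,9],"angular":[-0.1,-0.1,-0.1]},{"fingers":55,"delta_pos":[3,2.9,9],"angular":[-0.1,-0.1,-0.1]}]'

```text
clock: 31.25
tool_pos: [0.656, -0.0935, 0.0912]
orientation: [180.0, 22.5, 179.9]
force: [-0.1, 0.8, -2.2]
opening: 0.0617
gripper_force: 30.0
```

```bash
python3 pl.py | sed -n '1p;6,9p'
python3 - <<'E'
from plant import ctrl
print(ctrl.get_obs()['tool_pos'])
E
```

```text
[656.05 -93.54  91.24] [179.95  22.49 179.95] [-0.08  0.77 -2.25] 0.061695042383368065 [  10.54   15.8   -36.45   14.52  -16.08 -113.77]
[0, 0, 0.008] [0.41 0.03 0.67] [-0.01 -0.04  0.  ]
[0, 0, 0.004] [1.94 0.03 4.36] [-0.01 -0.04  0.  ]
[0, 0, 0.001] [3.09 0.03 7.14] [-0.01 -0.04  0.  ]
[0, 0, 0] [3.47 0.03 8.06] [-0.01 -0.04  0.  ]
[ 0.65604924 -0.09353559  0.09123569]
```

Call:
apply_moves --deltas '[{"fingers":55,"delta_pos":[0.8,0,1.8],"angular":[0,0,0]},{"fingers":55,"delta_pos":[1.5,0,3.5],"angular":[0,0,0]},{"fingers":55,"delta_pos":[2,0,4.6],"angular":[0,0,0]},{"fingers":55,"delta_pos":[2.3,0,5.4],"angular":[0,0,0]},{"fingers":55,"delta_pos":[2.3,0,5.4],"angular":[0,0,0]}]'

```text
clock: 31.75
tool_pos: [0.6562, -0.0935, 0.0855]
orientation: [179.9, 22.5, 179.9]
force: [0.7, 0.1, -3.2]
opening: 0.0619
gripper_force: 30.0
```

Call:
apply_moves --deltas '[{"fingers":55,"delta_pos":[0.3,0,0.9],"angular":[0,0,0]},{"fingers":55,"delta_pos":[0.6,0,1.7],"angular":[0,0,0]},{"fingers":55,"delta_pos":[0.8,0,2.3],"angular":[0,0,0]},{"fingers":55,"delta_pos":[1,0,2.8],"angular":[0,0,0]},{"fingers":55,"delta_pos":[1,0,2.8],"angular":[0,0,0]}]'

```text
clock: 32.25
tool_pos: [0.6564, -0.0935, 0.0827]
orientation: [179.9, 22.5, 179.9]
force: [0.7, -0.5, -1.4]
opening: 0.0615
gripper_force: 30.0
```

Call:
apply_moves --deltas '[{"fingers":55,"delta_pos":[0.2,0,0.5],"angular":[0,0,0]},{"fingers":55,"delta_pos":[0.4,0,0.9],"angular":[0,0,0]},{"fingers":55,"delta_pos":[0.4,0,0.9],"angular":[0,0,0]}]'

```text
clock: 32.55
tool_pos: [0.6567, -0.0934, 0.0824]
orientation: [179.9, 22.6, 179.9]
force: [-2.8, 0.1, 3.5]
opening: 0.0619
gripper_force: 30.0
```

Seated at the expected height. I'll release and back out along the tool axis.

Call:
apply_moves --deltas '[{"fingers":61,"delta_pos":[0,0,0],"angular":[0,0,0]},{"fingers":64,"delta_pos":[0,0,0],"angular":[0,0,0]},{"fingers":70,"delta_pos":[0,0,0],"angular":[0,0,0]},{"fingers":78,"delta_pos":[0,0,0],"angular":[0,0,0]},{"fingers":87,"delta_pos":[0,0,0],"angular":[0,0,0]},{"fingers":87,"delta_pos":[0,0,0],"angular":[0,0,0]},{"fingers":87,"delta_pos":[0,0,-15],"angular":[0,0,0]},{"fingers":87,"delta_pos":[0,0,-50],"angular":[0,0,0]},{"fingers":87,"delta_pos":[20,0,-95],"angular":[0,0,0]},{"fingers":87,"delta_pos":[55,0,-120],"angular":[0,0,0]}]'

```text
clock: 33.55
tool_pos: [0.5616, -0.0929, 0.1751]
orientation: [179.9, 22.8, 180.0]
force: [0.6, 0.9, 1.0]
opening: 0.0868
gripper_force: 0.0
```

Call:
apply_moves --deltas '[{"fingers":87,"delta_pos":[5,0,-5],"angular":[0,0,0]},{"fingers":87,"delta_pos":[5,0,-5],"angular":[0,0,0]},{"fingers":87,"delta_pos":[5,0,-5],"angular":[0,0,0]},{"fingers":87,"delta_pos":[5,0,-5],"angular":[0,0,0]}]'

```text
clock: 33.95
tool_pos: [0.5539, -0.0934, 0.1737]
orientation: [180.0, 22.5, 180.0]
force: [-0.3, 0.2, 0.3]
opening: 0.0868
gripper_force: 0.0
```

```bash
python3 view.py 7; python3 meas.py 7 '[.658,-.0935,.069]'
python3 - <<'E'
import cv2,numpy as np
from plant import ctrl
a=cv2.imread('pics/c7.png');t=ctrl.snapshot('top')[:,:,::-1];s=ctrl.snapshot('side')[:,:,::-1]
r=np.hstack([cv2.resize(t[85:270,100:400],(400,247)),cv2.resize(s[80:384,90:340],(400,486))[:247]])
r=np.hstack([cv2.resize(np.ascontiguousarray(t[85:270,100:400]),(400,250)),cv2.resize(np.ascontiguousarray(s[90:290,140:340]),(250,250))])
a=cv2.resize(a,(450,340));c=np.zeros((590,650,3),np.uint8);c[:250]=r;c[250:,:450]=a;cv2.imwrite('pics/fin.png',c)
E
```

```text
[ 0.5539 -0.0934  0.1737] [179.9574  22.4931 179.9585] [  13.7313    0.1944  -41.0818   11.3752  -27.2662 -112.8988] 33.95
row 227 pred 222.1 287.6 [(224, 36), (228, -41), (232, 10), (277, -9), (282, 42), (287, -33)]
row 238 pred 223.3 286.5 [(224, 38), (228, -47), (282, 47), (286, -40)]
row 247 pred 224.4 285.4 [(225, 31), (229, -39), (281, 21), (285, -10)]
row 256 pred 225.4 284.4 [(230, -10), (280, 10)]
row 264 pred 226.4 283.5 [(226, -19), (279, 8), (283, 18)]
row 272 pred 227.3 282.6 []
col 238 pred outer 217.9 inner 221.6 foot 190.0 [(191, 21), (209, -24), (211, 29), (219, 32), (225, -39)]
col 255 pred outer 217.9 inner 221.6 foot 190.0 [(191, 23), (209, -24), (211, 23), (219, 32), (225, -40)]
col 271 pred outer 217.9 inner 221.6 foot 190.0 [(191, 23), (209, -23), (211, 22), (219, 30), (225, -39)]
```

View pics/fin.png

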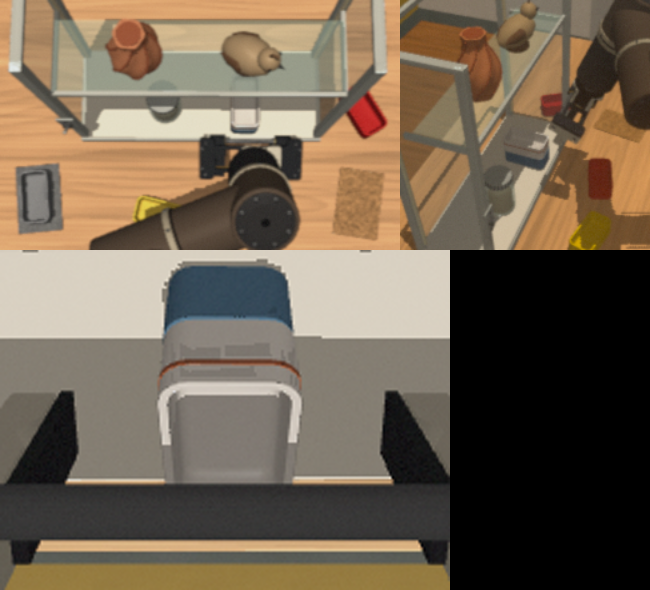

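The final pictures show the white bowl seated squarely on the blue one, with its rim level at v≈219 across all three columns. The aluminium bowl is lengthwise and centred on the felt, and the vase, quail and jar are unmoved.

```bash
python3 -c "
from plant import ctrl
print(ctrl.close_job())"
```

```text
the job is handed in; nothing more can be done
None
```

The job is handed in at about 34 s: the aluminium bowl stands lengthwise in the middle of the felt mat (it was set down crosswise there first, then regrasped and turned), and the white bowl is nested squarely on the blue one. The last pictures show the blue bowl, vase, quail and jar where they were.

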